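# Load the file boxes into the steriliser carrier and latch it

### The job

The cleaned metal file boxes lying on the worktop are ready for the autoclave. Slide each of them lengthwise through the front of the carrier, right home against its back, with wide boxes in the wide channels and slim boxes in the slim ones. Then swing the front flap down shut and turn the latch clockwise until its arm lies across the front of the flap. Do not knock over or push away the glass bottle, the steel dispenser or the glass dish standing about.

Things in the scene. Friction and masses are not known exactly. Their poses are not given: they have to be found in the camera images.
- wide_box_a: Closed bare-aluminium endodontic file box, a plain rectangular block with a dark lid seam and rows of small dark vent holes above and below; 110 mm long (its x axis) x 48 mm wide (its y axis) x 20 mm high, about 120 g. Ends alike; it may go in either end first and either way up. Origin: the middle of the box. Starts flat on the worktop; may be absent (None).
- wide_box_b: A second wide box. Closed bare-aluminium endodontic file box, a plain rectangular block with a dark lid seam and rows of small dark vent holes above and below; 110 mm long (its x axis) x 48 mm wide (its y axis) x 20 mm high, about 120 g. Ends alike; it may go in either end first and either way up. Origin: the middle of the box. Starts flat on the worktop; may be absent (None).
- slim_box_a: Slim box. Closed bare-aluminium endodontic file box, a plain rectangular block with a dark lid seam and rows of small dark vent holes above and below; 110 mm long (its x axis) x 32 mm wide (its y axis) x 20 mm high, about 85 g. Ends alike; it may go in either end first and either way up. Origin: the middle of the box. Starts flat on the worktop; may be absent (None).
- slim_box_b: A second slim box. Closed bare-aluminium endodontic file box, a plain rectangular block with a dark lid seam and rows of small dark vent holes above and below; 110 mm long (its x axis) x 32 mm wide (its y axis) x 20 mm high, about 85 g. Ends alike; it may go in either end first and either way up. Origin: the middle of the box. Starts flat on the worktop; may be absent (None).
- slim_box_c: A third slim box. Closed bare-aluminium endodontic file box, a plain rectangular block with a dark lid seam and rows of small dark vent holes above and below; 110 mm long (its x axis) x 32 mm wide (its y axis) x 20 mm high, about 85 g. Ends alike; it may go in either end first and either way up. Origin: the middle of the box. Starts flat on the worktop; may be absent (None).
- carrier: Stainless sheet-metal carrier, fixed: five channels side by side, open to its front (-x, towards the robot), closed by a back wall. Origin: centre of the 225 mm wide block at worktop level. Its axes, used below: x = the way boxes slide in, y left, z up. Mouths at x = -50 mm, back wall at +56: 106 mm deep, so a 110 mm box pushed home stands 4 mm out of the mouth.
- carrier_sill (a point): Middle of the front edge of the carrier's floor plate (carrier x = -85, z = 4 mm). The 4 mm plate runs from here, 35 mm in front of the mouths, to the back: boxes must be raised onto it.
- carrier_roof (a point): Middle of the front top strip's upper face (carrier x = -37, z = 31 mm). Channels are 24 mm high inside (z 4 to 28) under a 3 mm thick strip over the first 26 mm from the mouth and another at the back; open between, where boxes show from above. Walls 3 mm thick with rounded noses. A fixed carrying handle bar stands over the rear (x = 47 mm, y within 50 mm, up to z = 62 mm).
- bay0 (a point): First channel from the left (+y), WIDE: 51 mm wide inside. The point is where a box's origin (its middle) lies when the box is fully home: on the channel's centre line, 51 mm inside the mouth, 10 mm above the channel floor.
- bay1 (a point): Second channel from the left, SLIM: 35 mm wide inside. Point as for bay0.
- bay2 (a point): Third channel from the left, WIDE: 51 mm inside. Point as for bay0.
- bay3 (a point): Fourth channel from the left, SLIM: 35 mm inside. Point as for bay0.
- bay4 (a point): Fifth channel, rightmost (-y), SLIM: 35 mm inside. Point as for bay0.
- flap (a joint): Front flap of the carrier, rad: 0 = shut, hanging in front of the mouths; grows as it swings forward, up and over; 2.95 = open at its stop, standing up above the mouths. Starts at 2.6 to 2.95. 120 g, slight friction (0.006 N m): its weight holds it open above about 2.3; pushed forward to below about 1.7 it falls shut by itself.
- flap_hinge (a point): Middle of the flap's hinge line, along the carrier's y at carrier x = -44, z = 36 mm. The flap is 2 mm sheet of L section, 222 mm wide: shut, a 20 mm leg runs from the hinge to -x, then a plate hangs down (carrier x = -64 mm) to z = 8 mm.
- flap_edge (a point): Middle of the free edge of the flap's plate, 20 mm along the leg and 28 mm down the plate from the hinge; a lip 60 mm wide and 9 mm deep stands out from the outer face there. Fully open it is at carrier x about -30, z about 67 mm, and can be pushed over to -x from behind (the +x side).
- latch (a joint): Quarter-turn latch at the carrier's right front corner, rad: at 0 its arm points along the carrier's -x, clear of the flap (released); grows clockwise seen from above; at 1.57 the arm points to +y and lies across the front of the shut flap (secured). Range -0.8 to 1.62, friction 0.03 N m, stays where left. Starts at -0.45 to -0.05.
- latch_grip (a point): On the latch's vertical axis (carrier x = -73, y = -144.5 mm), at the middle of its thumb fin, z = 49 mm. The fin is an upright blade 36 mm long (in line with the arm), 8 mm thick, from z = 38 to 60 mm on an 18 mm hub; it can be pinched from above across its thickness and turned.
- latch_tip (a point): Tip of the latch's arm, 58 mm from its axis, at z = 19 mm; the arm is 12 mm wide and 6 mm thick.
- spray_bottle: Bystander, loose: small glass bottle with a brass cap, 38 mm across, 80 mm high. Origin: centre of underside.
- dispenser: Bystander, loose: round steel dressing dispenser, 72 mm across, 58 mm high. Origin: centre of underside.
- dappen_dish: Bystander, loose: small glass dappen dish, 42 mm across, 26 mm high. Origin: centre of underside.

How it is judged:
By the outcome, as a careful person would: the job done as asked, in the order asked, and still so for the second after the job is handed in, with the robot touching nothing.
Of wide_box_a, wide_box_b, slim_box_a, slim_box_b, slim_box_c only 3 to 5 are there at a start; the rules pass over those that are not, and their reading is None.
At some moment in a run one of wide_box_a, wide_box_b, slim_box_a, slim_box_b, slim_box_c may be knocked a few centimetres aside while the robot is not near it.
Once in a run the grip may slacken for a moment while it holds something.
It also fails if it takes over 210 s, if anything falls off the work surface, if the arm or the gripper's body presses on something with over 40 N, if the wrist force passes 120 N, or if a joint passes its speed limit or range.

### The arm

A 6-joint arm with a two-finger parallel gripper is mounted at the origin on the work surface. World frame = base frame: x ahead of the robot, y to its left, z up, the work surface at z = 0. Lengths are in m, angles in rad, forces in N, time in s.
With the tool pointing down it reaches from about 0.425 to 0.95 m from the base axis. Payload 3.5 kg.
Tool frame: the origin (TCP) lies at the very end of the fingers, on their centre line; the grasp point (between the pads) lies 19 mm behind it; y points along the fingers, z is the direction in which the jaws open and shut, and the axes are right-handed (so a half turn about y gives the same grasp; the last joint's range is limited). The gripper opens to 85 mm and grips with 20 to 120 N. Pads are 22 mm wide; open, the fingers measure 114 mm over their backs; the gripper's body (76 mm by 85 mm) begins 54 mm behind the grasp point. The pads swing forward as they close: fully open they stand 13 mm farther back than shut.
Start: joints at [1.077, 0.286, 1.577, -0, 1.279, -0.15], TCP at [0.227, 0.635, 0.231] pointing down, gripper open.
Joint ranges: [-2.77, 2.77], [-0.9, 2.22], [0.21, 2.48], [-1.53, 4.67], [0.24, 2.81], [-2.84, 2.84]. Speed limits (rad/s): [2.79, 2.79, 3.14, 3.14, 3.14, 3.14].

### API

Orientations are given as a unit quaternion [x, y, z, w].
In Python, from plant import ctrl, cams gives the robot as it stands.
- The arm moves only by the tool play_rows, never from a script. Its argument "steps" is a list of rows, each an object of numbers: "claw": the finger opening in cm, from 0 to 8.54; "tx", "ty", "tz": the shift along the tool's x, y, z in cm; "ax", "ay", "az": the turn, a rotation vector about the tool's x, y, z in degrees. A call has 1 to 12 rows; each row is the pose to reach, as a shift and turn from the pose commanded when the call began, along the tool's axes at that moment; what a row does not reach only later rows make up. A row lasts 1/12 s, in which the tool goes at most 41.7 mm and 7.16 degrees, less where a joint would pass 70% of its speed; a pose out of reach is approached as far as the arm can. A call with a gripper value outside its range is refused whole. The fingers move at their own pace and stop on an object; "grip_force" is the grip in N (left out, the last holds). Time passes only in rows, so rows that repeat a pose let the fingers close. It gives the time, the measured TCP pose, the force and the opening at its end, in the units of the state.
- ctrl.get_state(): the state, without advancing time (a new reading comes with each control period).
- cams.read_camera(name): name is "scene" or "top" or "wrist"; returns (picture, depth): 420x560x3 uint8, blue, green, red; 420x560 float32, m along the optical axis (not along the pixel's ray), 0 where there is no reading.
- cams.camera_model(name): a dict with "intrinsics" (3x3 intrinsics, pixels), "rvec" (rotation vector, rad) and "tvec" (3), from world to camera coordinates, as OpenCV has them; the wrist camera has in their place "tool_from_camera" (4x4, takes a point from camera to tool coordinates, whose origin is the TCP and whose axes are the tool frame's). Camera axes: x right, y down, z forward; pixel columns grow to the right and rows downward; lengths in m; the calibration is good to about 2 mm. A picture is of the moment at which its call begins: read the wrist's pose just before it. camera_model takes no time and is no camera call.
- ctrl.sign_off(): hands the job in, once; it reports no verdict.
The state is a dict: "time": time; "qpos": joint angles; "dq": joint speeds; "joint_efforts": joint torques, N m; "eef_pos": TCP position; "tcp_rot": TCP orientation; "contact_force": force on the tool from outside, world axes, zero at the start; "wrist_torque": the same for the moment, N m; "opening": opening from 0.0 (shut) to 1.0 (fully open).
Only numpy, scipy, OpenCV 4.12 (cv2) and the standard library are available. Lean on these libraries where they do the work, as an engineer would, in place of code of your own. Each camera call takes 0.05 s, during which the arm holds its last target.

## Working session

There is one attempt and no reset: what is moved stays moved. The work goes in short steps, Python scripts to look and compute and a tool call to move; the robot and the scene stay as the last step left them, time stands still between calls to the robot, and variables do not carry over. Pictures are saved under pics/ and viewed, and the job is handed in when it is done.

Besides the shell and the picture viewer there is one more tool, called after "Call:" as name(argument=value, ...) on one line, values as JSON. play_rows: Moves the arm, as the interface text tells. Its arguments: {"type":"object","properties":{"steps":{"type":"array","items":{"type":"object","properties":{"claw":{"type":"number"},"tx":{"type":"number"},"ty":{"type":"number"},"tz":{"type":"number"},"ax":{"type":"number"},"ay":{"type":"number"},"az":{"type":"number"}}}},"grip_force":{"type":"number"}},"required":["steps"]}

```bash
ls; mkdir -p pics
python3 - <<'E'
from plant import ctrl, cams
import cv2, numpy as np
s=ctrl.get_state(); print({k:np.round(v,3).tolist() for k,v in s.items()})
for n in ("scene","top","wrist"):
    p,d=cams.read_camera(n); cv2.imwrite(f"pics/{n}0.png",p); np.save(f"pics/{n}0.npy",d)
    print(n,cams.camera_model(n))
E
```

```text
pics
{'time': 0.0, 'qpos': [1.077, 0.287, 1.578, 0.0, 1.279, -0.15], 'dq': [0.001, 0.001, 0.002, 0.0, 0.003, -0.001], 'joint_efforts': [0.001, -40.6, -29.262, -0.0, 0.006, -0.0], 'eef_pos': [0.227, 0.635, 0.23], 'tcp_rot': [0.697, -0.121, 0.121, -0.696], 'contact_force': [-0.091, 0.179, -0.298], 'wrist_torque': [0.009, -0.032, 0.029], 'opening': 0.999}
scene {'intrinsics': array([[401.69512968,   0.        , 275.38569534],
       [  0.        , 401.69512968, 207.89723144],
       [  0.        ,   0.        ,   1.        ]]), 'rvec': array([ 1.53485432,  1.9539631 , -0.85887175]), 'tvec': array([ 0.11970738, -0.33321767,  1.32733166])}
top {'intrinsics': array([[525.75049183,   0.        , 279.34731997],
       [  0.        , 525.75049183, 207.29751073],
       [  0.        ,   0.        ,   1.        ]]), 'rvec': array([ 2.16204195, -2.1191873 ,  0.18160404]), 'tvec': array([-0.02137501,  0.60504255,  1.19638385])}
wrist {'intrinsics': array([[292.33827691,   0.        , 281.7138668 ],
       [  0.        , 292.33827691, 209.80604097],
       [  0.        ,   0.        ,   1.        ]]), 'tool_from_camera': array([[ 5.26277981e-04,  9.61462711e-01,  2.74934862e-01,
        -6.93294517e-02],
       [-6.64621982e-04, -2.74934503e-01,  9.61462728e-01,
        -1.42909891e-01],
       [ 9.99999641e-01, -6.88724416e-04,  4.94317278e-04,
        -1.54517282e-03],
       [ 0.00000000e+00,  0.00000000e+00,  0.00000000e+00,
         1.00000000e+00]])}
```

View pics/scene0.png

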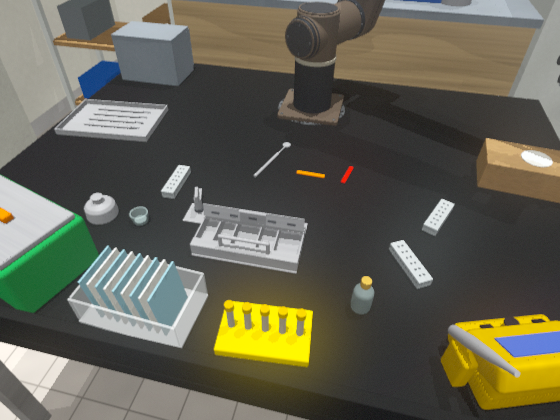

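View pics/top0.png

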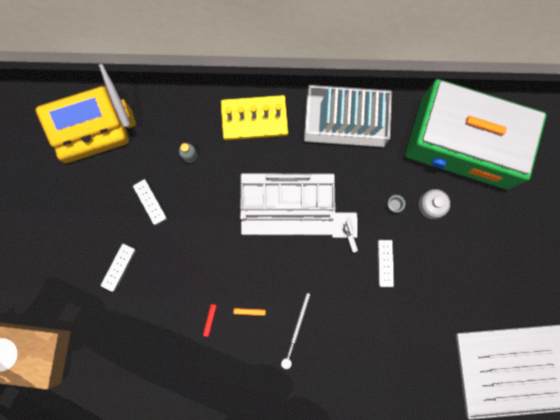

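View pics/wrist0.png

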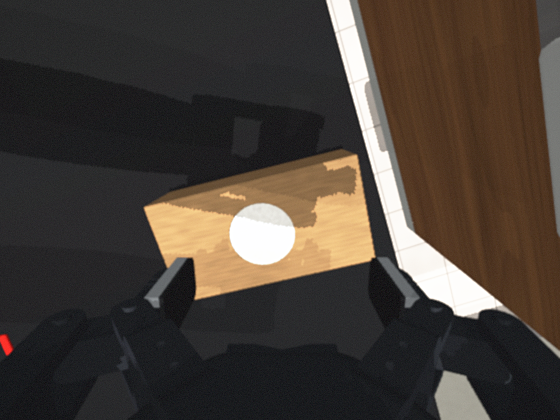

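```bash
cat > h.py <<'E'
from plant import ctrl, cams
import cv2, numpy as np
from scipy.spatial.transform import Rotation as R
def cam(n,state=None):
    m=cams.camera_model(n);K=np.array(m["intrinsics"])
    if n!="wrist":
        T=np.eye(4);T[:3,:3]=cv2.Rodrigues(np.array(m["rvec"]))[0];T[:3,3]=m["tvec"];return K,np.linalg.inv(T)
    W=np.eye(4);W[:3,:3]=R.from_quat(state["tcp_rot"]).as_matrix();W[:3,3]=state["eef_pos"]
    return K,W@np.array(m["tool_from_camera"])
def cloud(n,d,s=None):
    K,T=cam(n,s);v,u=np.indices(d.shape)
    P=np.stack([(u-K[0,2])/K[0,0]*d,(v-K[1,2])/K[1,1]*d,d],-1)@T[:3,:3].T+T[:3,3]
    P[d==0]=np.nan
    return P
def px2plane(n,uv,z,s=None):
    K,T=cam(n,s);r=T[:3,:3]@np.linalg.solve(K,np.array([uv[0],uv[1],1.]));o=T[:3,3]
    return o+r*(z-o[2])/r[2]
def proj(n,p,s=None):
    K,T=cam(n,s);c=np.linalg.inv(T)@np.append(p,1);q=K@c[:3];return q[:2]/q[2]
def shot(n,tag):
    s=ctrl.get_state();p,d=cams.read_camera(n);cv2.imwrite(f"pics/{tag}.png",p);np.save(f"pics/{tag}.npy",d);np.save(f"pics/{tag}_s.npy",s,allow_pickle=True)
    return p,d,s
def crop(tag,x0,y0,x1,y1,k,out):
    p=cv2.imread(f"pics/{tag}.png")[y0:y1,x0:x1];cv2.imwrite(f"pics/{out}.png",cv2.resize(p,None,fx=k,fy=k,interpolation=cv2.INTER_CUBIC))
E
python3 - <<'E'
from h import *
p=cv2.imread("pics/top0.png");d=np.load("pics/top0.npy");P=cloud("top",d)
for c in [(149,202),(118,268),(386,263),(435,203),(396,204),(187,150),(288,230),(247,190),(314,190),(345,225),(200,260)]:
    print(c,np.round(P[c[1],c[0]],4))
g=cv2.cvtColor(p,cv2.COLOR_BGR2GRAY)
for (x0,y0,x1,y1) in [(125,170,172,235),(90,235,145,300),(370,230,402,295)]:
    m=np.zeros_like(g);m[y0:y1,x0:x1]=(g[y0:y1,x0:x1]>110)
    m=cv2.morphologyEx(m,cv2.MORPH_CLOSE,np.ones((5,5)))
    n,l,st,_=cv2.connectedComponentsWithStats(m);i=1+np.argmax(st[1:,4]);c=max(cv2.findContours((l==i).astype(np.uint8),0,2)[0],key=cv2.contourArea)
    b=cv2.boxPoints(cv2.minAreaRect(c));w=np.array([px2plane("top",q,.02)[:2] for q in b])
    e=w[1]-w[0],w[2]-w[1];print(w.mean(0).round(4),[np.linalg.norm(k).round(4) for k in e],[np.degrees(np.arctan2(k[1],k[0])).round(1) for k in e])
crop("top0",225,160,375,260,5,"c1")
E
```

```text
(149, 202) [0.617  0.3073 0.0172]
(118, 268) [0.4561 0.3699 0.0226]
(386, 263) [ 0.4808 -0.2672  0.0176]
(435, 203) [ 0.6221 -0.3771  0.0562]
(396, 204) [ 0.6271 -0.297   0.0027]
(187, 150) [0.7319 0.2102 0.0804]
(288, 230) [ 0.557  -0.0317  0.0048]
(247, 190) [0.6548 0.0712 0.0015]
(314, 190) [ 6.585e-01 -9.450e-02  5.000e-04]
(345, 225) [ 0.5713 -0.1699  0.0111]
(200, 260) [0.4799 0.1795 0.0036]
[0.6177 0.3065] [np.float64(0.0368), np.float64(0.1146)] [np.float64(-58.8), np.float64(-148.9)]
[0.458  0.3724] [np.float64(0.1134), np.float64(0.0361)] [np.float64(-23.8), np.float64(-115.7)]
[ 0.481  -0.2655] [np.float64(0.0361), np.float64(0.1095)] [np.float64(-88.8), np.float64(179.1)]
```

View pics/c1.png

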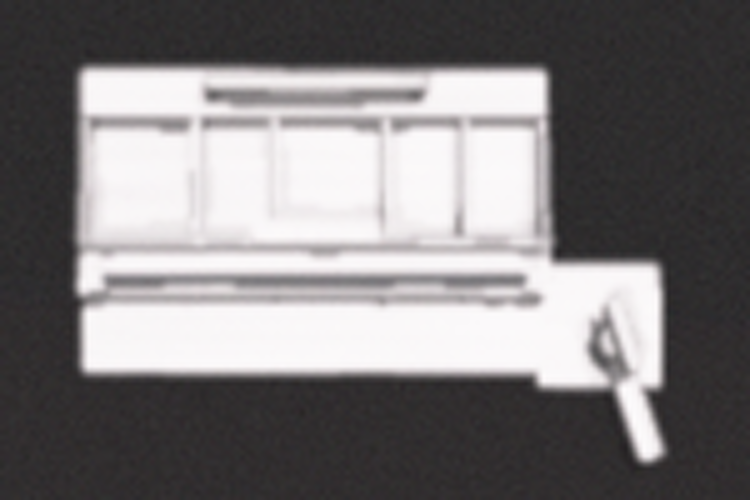

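```bash
cat >> h.py <<'E'
def Rdown(yaw):
    # tool x at world angle yaw, tool y down, tool z horizontal
    x=np.array([np.cos(yaw),np.sin(yaw),0]);y=np.array([0,0,-1.]);return np.stack([x,y,np.cross(x,y)],1)
def go(x,y,z,yawdeg,s=None,cmd=None):
    s=s or ctrl.get_state();W=R.from_quat(s["tcp_rot"]).as_matrix()
    t=W.T@(np.array([x,y,z])-s["eef_pos"])*100;a=R.from_matrix(W.T@Rdown(np.radians(yawdeg))).as_rotvec(degrees=True)
    print("go",(x,y,z,yawdeg),"t",t.round(2),"a",a.round(2),"rows",max(np.linalg.norm(t)/4.17,np.linalg.norm(a)/7.16).round(1))
def st():
    s=ctrl.get_state();W=R.from_quat(s["tcp_rot"]).as_matrix()
    print("t",round(s["time"],2),"p",np.round(s["eef_pos"],4),"yaw",np.degrees(np.arctan2(W[1,0],W[0,0])).round(2),"down",W[:,1].round(4),"q",np.round(s["qpos"],3),"F",np.round(s["contact_force"],1),"op",round(s["opening"],3))
E
python3 - <<'E'
from h import *
st()
go(0.48,-0.03,0.25,0)
go(0.48,-0.03,0.25,180)
E
```

```text
t 0.15 p [0.2272 0.635  0.2302] yaw -19.7 down [-9.0e-04 -1.7e-03 -1.0e+00] q [ 1.077  0.287  1.578 -0.     1.279 -0.15 ] F [ 0.2 -0.7  0.5] op 0.998
go (0.48, -0.03, 0.25, 0) t [ 46.21  -1.89 -54.1 ] a [  0.11 -19.7   -0.03] rows 17.1
go (0.48, -0.03, 0.25, 180) t [ 46.21  -1.89 -54.1 ] a [5.000e-02 1.603e+02 1.500e-01] rows 22.4
```

Call:
play_rows(steps=[{"tx":4,"ty":-0.2,"tz":-4,"ay":-3},{"tx":8,"ty":-0.4,"tz":-8,"ay":-5},{"tx":12,"ty":-0.6,"tz":-10,"ay":-8},{"tx":16,"ty":-0.8,"tz":-13,"ay":-10},{"tx":20,"ty":-1,"tz":-16,"ay":-12},{"tx":24,"ty":-1.2,"tz":-20,"ay":-14},{"tx":28,"ty":-1.4,"tz":-24,"ay":-16},{"tx":32,"ty":-1.6,"tz":-28,"ay":-17},{"tx":36,"ty":-1.8,"tz":-32,"ay":-18},{"tx":39,"ty":-1.9,"tz":-36,"ay":-19},{"tx":42,"ty":-1.9,"tz":-40,"ay":-19.7},{"tx":44,"ty":-1.9,"tz":-43,"ay":-19.7}])

```text
invalid input at $.steps[0]: expected keys claw, tx, ty, tz, ax, ay, az
```

Run:
```python
from h import *
st()
go(0.48,-0.03,0.25,0)
```

```text
t 0.15 p [0.2272 0.635  0.2302] yaw -19.7 down [-9.0e-04 -1.7e-03 -1.0e+00] q [ 1.077  0.287  1.578 -0.     1.279 -0.15 ] F [ 0.2 -0.7  0.5] op 0.998
go (0.48, -0.03, 0.25, 0) t [ 46.21  -1.89 -54.1 ] a [  0.11 -19.7   -0.03] rows 17.1
```

Call:
play_rows(steps=[{"claw":8.5,"tx":22,"ty":-1,"tz":-15,"ax":0,"ay":-15,"az":0},{"claw":8.5,"tx":22,"ty":-1,"tz":-15,"ax":0,"ay":-15,"az":0},{"claw":8.5,"tx":22,"ty":-1,"tz":-15,"ax":0,"ay":-15,"az":0},{"claw":8.5,"tx":22,"ty":-1,"tz":-15,"ax":0,"ay":-15,"az":0},{"claw":8.5,"tx":22,"ty":-1,"tz":-15,"ax":0,"ay":-15,"az":0},{"claw":8.5,"tx":22,"ty":-1,"tz":-15,"ax":0,"ay":-15,"az":0},{"claw":8.5,"tx":22,"ty":-1,"tz":-15,"ax":0,"ay":-15,"az":0}])

```text
time: 0.73
eef_pos: [0.3863, 0.4166, 0.2413]
tcp_rot: [0.707, -0.03, 0.03, -0.706]
contact_force: [0.3, 0.1, 0.1]
opening: 0.994
```

Run:
```python
from h import *
st()
go(0.48,-0.03,0.25,0)
```

```text
t 0.73 p [0.3863 0.4166 0.2413] yaw -4.88 down [ 9.0e-04 -1.5e-03 -1.0e+00] q [ 0.645  0.044  1.833 -0.002  1.265 -0.84 ] F [0.3 0.1 0.1] op 0.994
go (0.48, -0.03, 0.25, 0) t [ 13.14  -0.8  -43.7 ] a [ 0.09 -4.88  0.05] rows 10.9
```

Call:
play_rows(steps=[{"claw":8.5,"tx":13.1,"ty":-0.8,"tz":-43.7,"ax":0,"ay":-4.9,"az":0},{"claw":8.5,"tx":13.1,"ty":-0.8,"tz":-43.7,"ax":0,"ay":-4.9,"az":0},{"claw":8.5,"tx":13.1,"ty":-0.8,"tz":-43.7,"ax":0,"ay":-4.9,"az":0},{"claw":8.5,"tx":13.1,"ty":-0.8,"tz":-43.7,"ax":0,"ay":-4.9,"az":0},{"claw":8.5,"tx":13.1,"ty":-0.8,"tz":-43.7,"ax":0,"ay":-4.9,"az":0},{"claw":8.5,"tx":13.1,"ty":-0.8,"tz":-43.7,"ax":0,"ay":-4.9,"az":0},{"claw":8.5,"tx":13.1,"ty":-0.8,"tz":-43.7,"ax":0,"ay":-4.9,"az":0},{"claw":8.5,"tx":13.1,"ty":-0.8,"tz":-43.7,"ax":0,"ay":-4.9,"az":0},{"claw":8.5,"tx":13.1,"ty":-0.8,"tz":-43.7,"ax":0,"ay":-4.9,"az":0},{"claw":8.5,"tx":13.1,"ty":-0.8,"tz":-43.7,"ax":0,"ay":-4.9,"az":0},{"claw":8.5,"tx":13.1,"ty":-0.8,"tz":-43.7,"ax":0,"ay":-4.9,"az":0},{"claw":8.5,"tx":13.1,"ty":-0.8,"tz":-43.7,"ax":0,"ay":-4.9,"az":0}])

```text
time: 1.73
eef_pos: [0.4797, -0.032, 0.2495]
tcp_rot: [0.708, -0.001, 0.002, -0.706]
contact_force: [-0.1, -0.1, 0.0]
opening: 0.992
```

Run:
```python
from h import *
st()
p,d,s=shot("wrist","w1")
crop("w1",80,60,480,260,2,"w1c")
```

```text
t 1.73 p [ 0.4797 -0.032   0.2495] yaw -0.21 down [ 8.0e-04 -2.9e-03 -1.0e+00] q [-0.277 -0.169  2.02  -0.003  1.289 -1.843] F [-0.1 -0.1  0. ] op 0.992
```

View pics/w1.png

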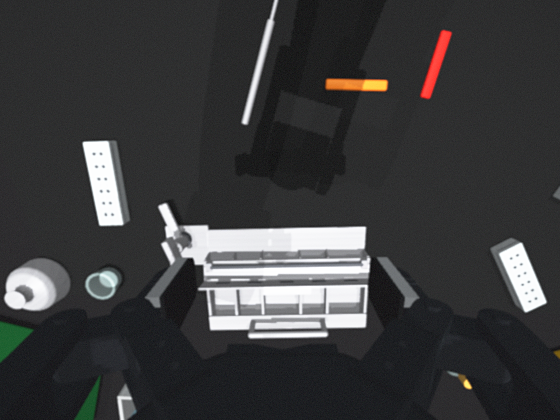

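Run:
```python
from h import *
crop("w1",150,190,390,350,3.3,"w1c")
s=np.load("pics/w1_s.npy",allow_pickle=True).item()
K,T=cam("wrist",s);print("cam at",T[:3,3].round(3))
```

```text
cam at [ 0.41  -0.033  0.392]
```

View pics/w1c.png

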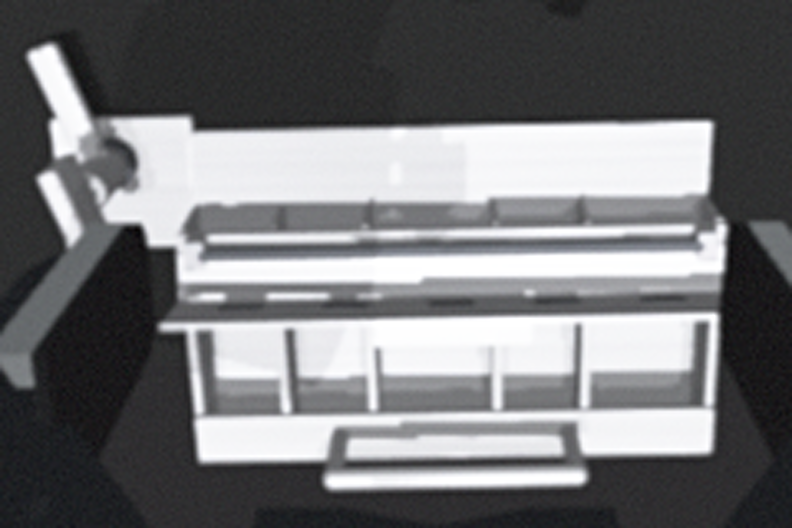

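Run:
```python
from h import *
s=np.load("pics/w1_s.npy",allow_pickle=True).item()
f=lambda cx,cy,z:px2plane("wrist",(150+(cx+.5)/3.3-.5,190+(cy+.5)/3.3-.5),z,s).round(4)
for n,c in dict(sillR=(193,130,.004),sillL=(713,122,.004),roofbackR=(197,462,.031),roofbackL=(714,455,.031),rfR=(178,281,.031),rfL=(724,272,.031)).items(): print(n,f(*c))
p=cv2.imread("pics/top0.png")
ft=lambda cx,cy,z:px2plane("top",(225+(cx+.5)/5-.5,160+(cy+.5)/5-.5),z).round(4)
for n,c in dict(sillL=(82,374,.004),backR=(547,68,.031),backL=(80,68,.031)).items(): print("top",n,ft(*c))
```

```text
sillR [ 0.549 -0.138  0.004]
sillL [0.5462 0.0837 0.004 ]
roofbackR [ 0.6949 -0.1404  0.031 ]
roofbackL [0.6918 0.0876 0.031 ]
rfR [ 0.606  -0.1419  0.031 ]
rfL [0.6025 0.085  0.031 ]
top sillL [0.5439 0.0825 0.004 ]
top backR [ 0.6951 -0.1406  0.031 ]
top backL [0.6902 0.0863 0.031 ]
```

Run:
```python
from h import *
go(0.44,-0.266,0.16,-80)
```

```text
go (0.44, -0.266, 0.16, -80) t [ -3.84   8.92 -23.68] a [ 2.000e-02  7.985e+01 -1.000e-02] rows 11.2
```

Call:
play_rows(steps=[{"claw":8.5,"tx":-3.8,"ty":0,"tz":-23.7,"ax":0,"ay":80,"az":0},{"claw":8.5,"tx":-3.8,"ty":0,"tz":-23.7,"ax":0,"ay":80,"az":0},{"claw":8.5,"tx":-3.8,"ty":0,"tz":-23.7,"ax":0,"ay":80,"az":0},{"claw":8.5,"tx":-3.8,"ty":0,"tz":-23.7,"ax":0,"ay":80,"az":0},{"claw":8.5,"tx":-3.8,"ty":0,"tz":-23.7,"ax":0,"ay":80,"az":0},{"claw":8.5,"tx":-3.8,"ty":0,"tz":-23.7,"ax":0,"ay":80,"az":0},{"claw":8.5,"tx":-3.8,"ty":0,"tz":-23.7,"ax":0,"ay":80,"az":0},{"claw":8.5,"tx":-3.8,"ty":0,"tz":-23.7,"ax":0,"ay":80,"az":0},{"claw":8.5,"tx":-3.8,"ty":0,"tz":-23.7,"ax":0,"ay":80,"az":0},{"claw":8.5,"tx":-3.8,"ty":0,"tz":-23.7,"ax":0,"ay":80,"az":0},{"claw":8.5,"tx":-3.8,"ty":0,"tz":-23.7,"ax":0,"ay":80,"az":0},{"claw":8.5,"tx":-3.8,"ty":0,"tz":-23.7,"ax":0,"ay":80,"az":0}])

```text
time: 2.78
eef_pos: [0.4419, -0.2619, 0.2489]
tcp_rot: [-0.542, 0.454, -0.454, 0.542]
contact_force: [-0.3, 0.7, 0.8]
opening: 0.998
```

Run:
```python
from h import *
st()
go(0.44,-0.266,0.14,180)
```

```text
t 2.78 p [ 0.4419 -0.2619  0.2489] yaw -79.89 down [-4.e-04  1.e-03 -1.e+00] q [-0.733 -0.088  1.948  0.     1.282 -0.91 ] F [-0.3  0.7  0.8] op 0.998
go (0.44, -0.266, 0.14, 180) t [ 0.38 10.89 -0.26] a [ 6.0000e-02  1.0011e+02 -3.0000e-02] rows 14.0
```

Call:
play_rows(steps=[{"claw":8.5,"tx":0.4,"ty":10.9,"tz":-0.3,"ax":0,"ay":100,"az":0},{"claw":8.5,"tx":0.4,"ty":10.9,"tz":-0.3,"ax":0,"ay":100,"az":0},{"claw":8.5,"tx":0.4,"ty":10.9,"tz":-0.3,"ax":0,"ay":100,"az":0},{"claw":8.5,"tx":0.4,"ty":10.9,"tz":-0.3,"ax":0,"ay":100,"az":0},{"claw":8.5,"tx":0.4,"ty":10.9,"tz":-0.3,"ax":0,"ay":100,"az":0},{"claw":8.5,"tx":0.4,"ty":10.9,"tz":-0.3,"ax":0,"ay":100,"az":0},{"claw":8.5,"tx":0.4,"ty":10.9,"tz":-0.3,"ax":0,"ay":100,"az":0},{"claw":8.5,"tx":0.4,"ty":10.9,"tz":-0.3,"ax":0,"ay":100,"az":0},{"claw":8.5,"tx":0.4,"ty":10.9,"tz":-0.3,"ax":0,"ay":100,"az":0},{"claw":8.5,"tx":0.4,"ty":10.9,"tz":-0.3,"ax":0,"ay":100,"az":0},{"claw":8.5,"tx":0.4,"ty":10.9,"tz":-0.3,"ax":0,"ay":100,"az":0},{"claw":8.5,"tx":0.4,"ty":10.9,"tz":-0.3,"ax":0,"ay":100,"az":0}])

```text
time: 3.78
eef_pos: [0.4397, -0.2666, 0.1402]
tcp_rot: [-0.087, 0.702, -0.702, 0.087]
contact_force: [0.4, -0.8, -0.2]
opening: 0.996
```

Call:
play_rows(steps=[{"claw":8.5,"tx":0,"ty":0,"tz":0,"ax":0,"ay":14.3,"az":0},{"claw":8.5,"tx":0,"ty":0,"tz":0,"ax":0,"ay":14.3,"az":0},{"claw":8.5,"tx":0,"ty":0,"tz":0,"ax":0,"ay":14.3,"az":0}])

```text
time: 4.03
eef_pos: [0.4397, -0.2667, 0.1402]
tcp_rot: [-0.0, 0.707, -0.707, 0.0]
contact_force: [-0.0, 0.7, 0.6]
opening: 0.997
```

Run:
```python
from h import *
st()
p,d,s=shot("wrist","w2")
```

```text
t 4.03 p [ 0.4397 -0.2667  0.1402] yaw -179.97 down [-2.e-04  5.e-04 -1.e+00] q [-0.743  0.028  2.045  0.     1.069  0.827] F [-0.   0.7  0.6] op 0.997
```

View pics/w2.png

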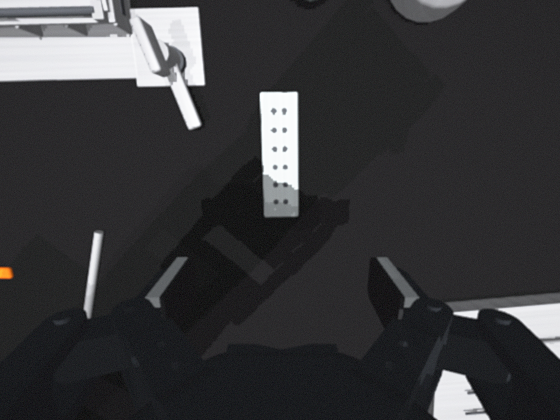

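```bash
cat >> h.py <<'E'
def rect(tag,x0,y0,x1,y1,thr=90,z=.02,n="wrist"):
    p=cv2.imread(f"pics/{tag}.png");s=np.load(f"pics/{tag}_s.npy",allow_pickle=True).item()
    g=cv2.cvtColor(p,cv2.COLOR_BGR2GRAY);m=np.zeros_like(g);m[y0:y1,x0:x1]=(g[y0:y1,x0:x1]>thr)
    m=cv2.morphologyEx(m,cv2.MORPH_CLOSE,np.ones((7,7)))
    k,l,stt,_=cv2.connectedComponentsWithStats(m);i=1+np.argmax(stt[1:,4]);c=max(cv2.findContours((l==i).astype(np.uint8),0,2)[0],key=cv2.contourArea)
    W=np.array([px2plane(n,q,z,s)[:2] for q in c[:,0,:].astype(float)])
    r=cv2.minAreaRect((W*1000).astype(np.float32));b=cv2.boxPoints(r)/1000
    e=b[1]-b[0],b[2]-b[1];L=[np.linalg.norm(k) for k in e];a=e[int(np.argmax(L))];ang=np.degrees(np.arctan2(a[1],a[0]))
    ang=(ang+90)%180-90
    print("ctr",b.mean(0).round(4),"L,W",max(L).round(4),min(L).round(4),"ang",ang.round(2));return b.mean(0),ang
E
python3 - <<'E'
from h import *
for t in (75,90,120): rect("w2",225,70,330,240,t)
crop("w2",230,70,330,240,4,"w2c")
E
```

```text
ctr [ 0.4828 -0.2659] L,W 0.1102 0.0332 ang 0.88
ctr [ 0.4828 -0.266 ] L,W 0.1101 0.0331 ang 0.88
ctr [ 0.483  -0.2663] L,W 0.1088 0.0324 ang 1.67
```

View pics/w2c.png

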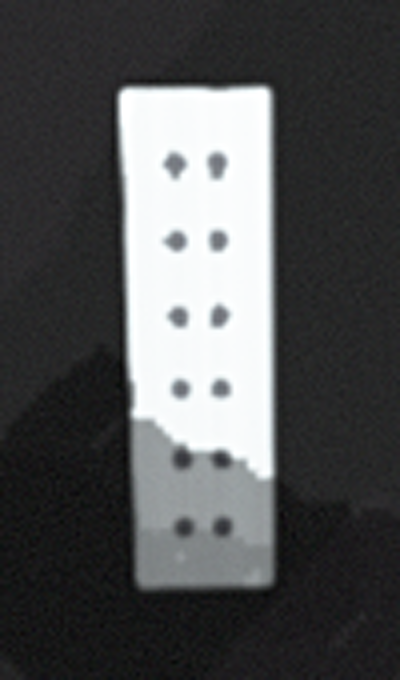

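Run:
```python
from h import *
go(0.442,-0.2667,0.003,181.2)
```

```text
go (0.442, -0.2667, 0.003, 181.2) t [-2.400e-01  1.372e+01 -1.000e-02] a [ 0.02 -0.93  0.01] rows 3.3
```

Call:
play_rows(steps=[{"claw":6,"tx":-0.2,"ty":10,"tz":0,"ax":0,"ay":-0.9,"az":0},{"claw":6,"tx":-0.2,"ty":10,"tz":0,"ax":0,"ay":-0.9,"az":0},{"claw":6,"tx":-0.2,"ty":10,"tz":0,"ax":0,"ay":-0.9,"az":0},{"claw":6,"tx":-0.2,"ty":12.5,"tz":0,"ax":0,"ay":-0.9,"az":0},{"claw":6,"tx":-0.2,"ty":13.7,"tz":0,"ax":0,"ay":-0.9,"az":0},{"claw":6,"tx":-0.2,"ty":13.7,"tz":0,"ax":0,"ay":-0.9,"az":0},{"claw":2.8,"tx":-0.2,"ty":13.7,"tz":0,"ax":0,"ay":-0.9,"az":0},{"claw":2.8,"tx":-0.2,"ty":13.7,"tz":0,"ax":0,"ay":-0.9,"az":0},{"claw":2.8,"tx":-0.2,"ty":13.7,"tz":0,"ax":0,"ay":-0.9,"az":0},{"claw":2.8,"tx":-0.2,"ty":13.7,"tz":0,"ax":0,"ay":-0.9,"az":0},{"claw":2.8,"tx":-0.2,"ty":13.7,"tz":0,"ax":0,"ay":-0.9,"az":0}], grip_force=50)

```text
time: 5.0
eef_pos: [0.4427, -0.2689, 0.0053]
tcp_rot: [0.004, -0.706, 0.708, -0.006]
contact_force: [0.4, 0.7, 5.2]
opening: 0.362
```

Run:
```python
from h import *
st()
p,d,s=shot("wrist","w3")
```

```text
t 5.0 p [ 0.4427 -0.2689  0.0053] yaw -179.12 down [ 0.003  -0.0026 -1.    ] q [-0.742  0.255  2.089  0.     0.794  0.814] F [0.4 0.7 5.2] op 0.362
```

View pics/w3.png

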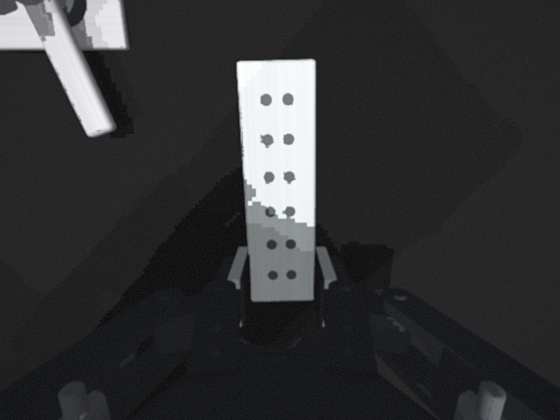

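Call:
play_rows(steps=[{"claw":2.8,"tx":0,"ty":-4,"tz":0,"ax":0,"ay":0,"az":0},{"claw":2.8,"tx":0,"ty":-8,"tz":0,"ax":0,"ay":0,"az":0},{"claw":2.8,"tx":0,"ty":-12,"tz":0,"ax":0,"ay":0,"az":0},{"claw":2.8,"tx":0,"ty":-12,"tz":0,"ax":0,"ay":0,"az":0},{"claw":2.8,"tx":0,"ty":-12,"tz":0,"ax":0,"ay":0,"az":0}])

```text
time: 5.47
eef_pos: [0.443, -0.2692, 0.1269]
tcp_rot: [0.003, -0.705, 0.709, -0.007]
contact_force: [-0.1, 0.3, -0.6]
opening: 0.364
```

Run:
```python
from h import *
st()
p,d,s=shot("wrist","w4")
go(.474,-.1213,.123,180.8)
```

```text
t 5.47 p [ 0.443  -0.2692  0.1269] yaw -179.12 down [ 0.0054 -0.0052 -1.    ] q [-0.742  0.051  2.048 -0.     1.035  0.814] F [-0.1  0.3 -0.6] op 0.364
go (0.474, -0.1213, 0.123, 180.8) t [ -3.46   0.11 -14.61] a [-0.09  0.07 -0.08] rows 3.6
```

View pics/w4.png

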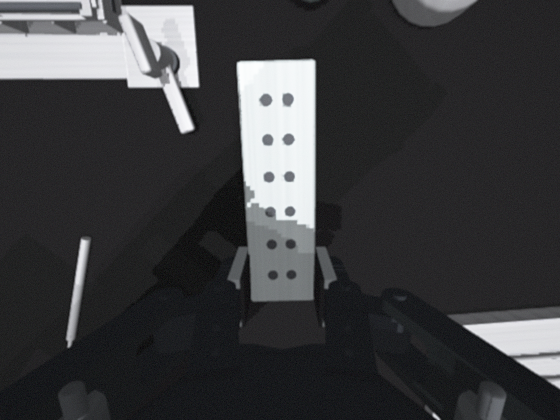

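Run:
```python
from h import *
rect("w4",225,45,325,310,90,z=.1269+.0147)
```

```text
ctr [ 0.4838 -0.2674] L,W 0.1094 0.0464 ang 0.9
```

Call:
play_rows(steps=[{"claw":2.8,"tx":-3.5,"ty":0,"tz":-14.6,"ax":0,"ay":0,"az":0},{"claw":2.8,"tx":-3.5,"ty":0,"tz":-14.6,"ax":0,"ay":0,"az":0},{"claw":2.8,"tx":-3.5,"ty":0,"tz":-14.6,"ax":0,"ay":0,"az":0},{"claw":2.8,"tx":-3.5,"ty":0,"tz":-14.6,"ax":0,"ay":0,"az":0},{"claw":2.8,"tx":-3.5,"ty":0,"tz":-14.6,"ax":0,"ay":0,"az":0},{"claw":2.8,"tx":-3.5,"ty":0,"tz":-14.6,"ax":0,"ay":0,"az":0},{"claw":2.8,"tx":-3.5,"ty":0,"tz":-14.6,"ax":0,"ay":0,"az":0}])

```text
time: 6.1
eef_pos: [0.4732, -0.121, 0.1217]
tcp_rot: [-0.007, 0.707, -0.707, 0.004]
contact_force: [0.1, -0.8, -1.3]
opening: 0.359
```

Run:
```python
from h import *
st()
p,d,s=shot("wrist","w5")
```

```text
t 6.1 p [ 0.4732 -0.121   0.1217] yaw -179.11 down [-0.003  0.001 -1.   ] q [-4.580e-01 -4.000e-03  2.115e+00 -1.000e-03  1.033e+00  1.097e+00] F [ 0.1 -0.8 -1.3] op 0.359
```

View pics/w5.png

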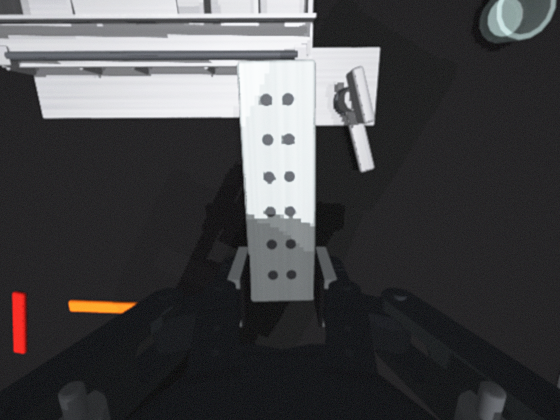

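Run:
```python
from h import *
crop("w5",220,45,330,310,3,"w5c");crop("w5",200,30,340,130,5.5,"w5d")
```

```text
(no output)
```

View pics/w5d.png

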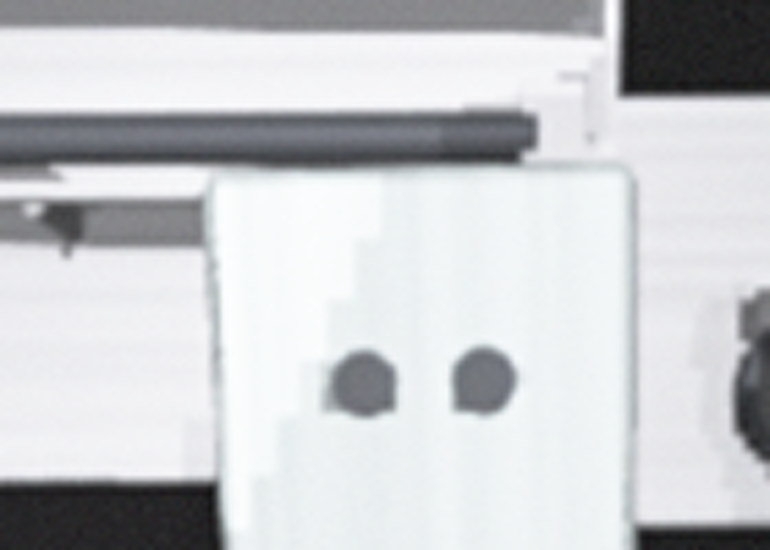

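View pics/w5c.png

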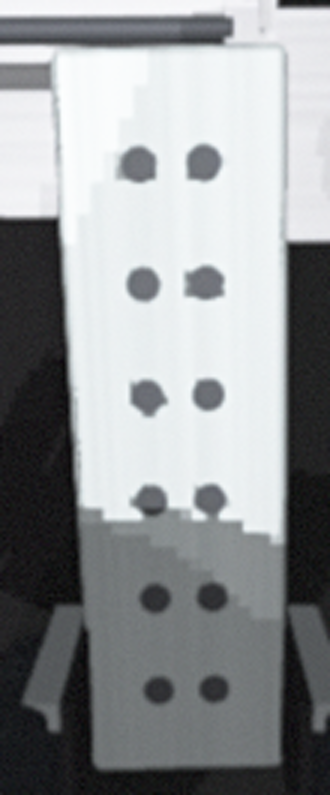

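```bash
cat >> h.py <<'E'
def px2tool(uv,ty):
    m=cams.camera_model("wrist");K=np.array(m["intrinsics"]);T=np.array(m["tool_from_camera"])
    r=T[:3,:3]@np.linalg.solve(K,np.array([uv[0],uv[1],1.]));o=T[:3,3];return o+r*(ty-o[1])/r[1]
def boxintool(fl,fr,rl,rr,ty=-.0147):
    q=[px2tool(c,ty)[[0,2]]*1000 for c in (fl,fr,rl,rr)];print("tool x,z mm",np.round(q,1).tolist())
    f=(q[0]+q[1])/2;r=(q[2]+q[3])/2;print("len",np.linalg.norm(f-r).round(1),"w",np.linalg.norm(q[0]-q[1]).round(1),np.linalg.norm(q[2]-q[3]).round(1),"front mid",f.round(2),"rear mid",r.round(2),"slope deg",np.degrees(np.arctan2(f[1]-r[1],-(f[0]-r[0]))).round(2))
O=np.array([.633,-.027]);YAW=np.radians(.8)
def c2w(cx,cy):
    c,s=np.cos(YAW),np.sin(YAW);return O+np.array([c*cx-s*cy,s*cx+c*cy])
E
python3 - <<'E'
from h import *
g=lambda x,y:(220+(x+.5)/3-.5,45+(y+.5)/3-.5)
boxintool(g(55,48),g(284,46),g(97,767),g(280,764))
E
```

```text
tool x,z mm [[-94.9, -15.8], [-95.1, 14.5], [14.1, -13.4], [13.5, 17.1]]
len 108.8 w 30.4 30.5 front mid [-94.97  -0.66] rear mid [13.78  1.88] slope deg -1.34
```

Run:
```python
from h import *
w=c2w(-.157,-.092+.0016);print(w)
go(w[0],w[1],.05,179.5)
go(w[0],w[1],.0112,179.5)
```

```text
[ 0.47727748 -0.11958325]
go (np.float64(0.477277484833198), np.float64(-0.11958325048368691), 0.05, 179.5) t [-0.41  7.21 -0.19] a [0.04 1.32 0.13] rows 1.7
go (np.float64(0.477277484833198), np.float64(-0.11958325048368691), 0.0112, 179.5) t [-0.41 11.09 -0.19] a [0.04 1.32 0.13] rows 2.7
```

Call:
play_rows(steps=[{"claw":2.8,"tx":-0.4,"ty":4,"tz":-0.2,"ax":0,"ay":1.4,"az":0.1},{"claw":2.8,"tx":-0.4,"ty":7,"tz":-0.2,"ax":0,"ay":1.4,"az":0.1},{"claw":2.8,"tx":-0.4,"ty":9,"tz":-0.2,"ax":0,"ay":1.4,"az":0.1},{"claw":2.8,"tx":-0.4,"ty":10.6,"tz":-0.2,"ax":0,"ay":1.4,"az":0.1},{"claw":2.8,"tx":-0.4,"ty":11.1,"tz":-0.2,"ax":0,"ay":1.4,"az":0.1},{"claw":2.8,"tx":-0.4,"ty":11.1,"tz":-0.2,"ax":0,"ay":1.4,"az":0.1}])

```text
time: 6.65
eef_pos: [0.4768, -0.1197, 0.0107]
tcp_rot: [0.003, 0.708, -0.707, -0.005]
contact_force: [0.2, -0.2, -0.5]
opening: 0.362
```

Run:
```python
from h import *
st()
p,d,s=shot("wrist","w6")
crop("w6",180,20,380,150,4,"w6c")
```

```text
t 6.65 p [ 0.4768 -0.1197  0.0107] yaw 179.35 down [-0.0019  0.0016 -1.    ] q [-4.530e-01  1.970e-01  2.148e+00  1.000e-03  7.990e-01  1.128e+00] F [ 0.2 -0.2 -0.5] op 0.362
```

View pics/w6c.png

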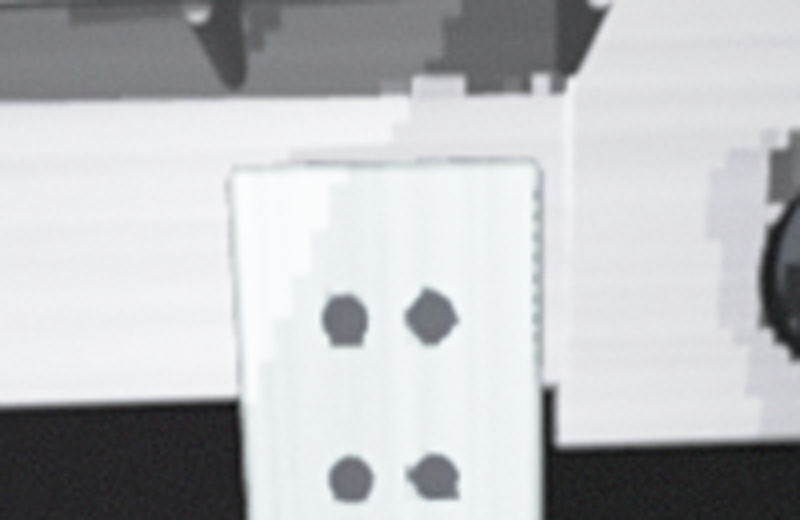

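View pics/w6.png

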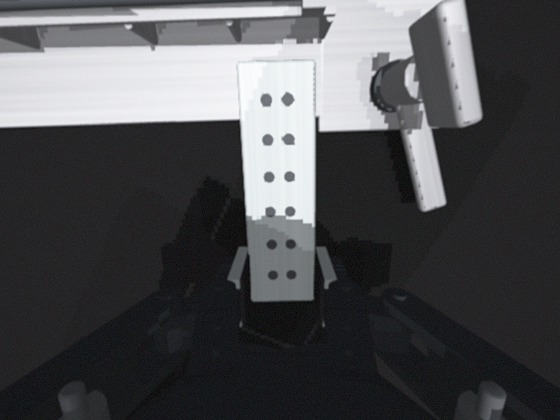

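Run:
```python
from h import *
s=np.load("pics/w6_s.npy",allow_pickle=True).item()
g=lambda x,y:(180+(x+.5)/4-.5,20+(y+.5)/4-.5)
ty=s["eef_pos"][2]-.004
for n,c in dict(nose34=(236,88),rightbot=(570,78),roofR=(608,5)).items(): print(n,(px2tool(g(*c),ty)[[0,2]]*1000).round(1),(px2tool(g(*c),s["eef_pos"][2]-.028)[[0,2]]*1000).round(1))
h=lambda u,v:px2tool((u,v),ty)[[0,2]]*1000
for uv in [(153,47.5),(39,47)]: print(h(*uv))
# box front at bottom/top
for t in (-.0147,-.018): print((px2tool(g(230,168),t)[[0,2]]*1000).round(1),(px2tool(g(541,160),t)[[0,2]]*1000).round(1))
# sill edge
print(h(0,127.5),h(237,120))
crop("w6",0,0,340,80,2.3,"w6e")
```

```text
nose34 [-107.   -18.1] [-101.  -15.]
rightbot [-108.   20.] [-101.9   17. ]
roofR [-115.3   24. ] [-108.    20.4]
[-104.58386604  -57.58557968]
[-104.8274224 -109.9371299]
[-94.6 -16.2] [-95.3  14.7]
[-93.9 -15.8] [-94.6  14.4]
[ -69.2515506  -137.34725367] [-72.72268704 -20.35465343]
```

View pics/w6e.png

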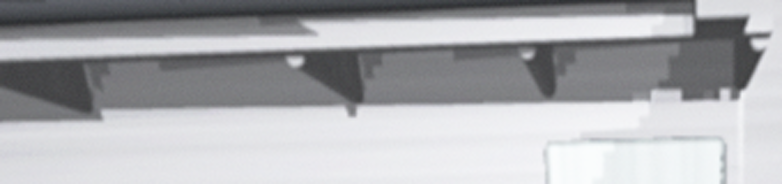

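Run:
```python
from h import *
m=cams.camera_model("wrist");print(m["tool_from_camera"],m["intrinsics"])
print(px2tool((237.2,62),-.0147))
```

```text
[[ 5.28169913e-04  9.61222772e-01  2.75772558e-01 -6.99198057e-02]
 [ 8.10433725e-04 -2.75772917e-01  9.61222472e-01 -1.42913255e-01]
 [ 9.99999532e-01 -2.84193408e-04 -9.24662309e-04  1.64359093e-03]
 [ 0.00000000e+00  0.00000000e+00  0.00000000e+00  1.00000000e+00]] [[292.33827691   0.         281.7138668 ]
 [  0.         292.33827691 209.80604097]
 [  0.           0.           1.        ]]
[-0.09442022 -0.0147     -0.01618686]
```

```bash
for i in 1 2; do python3 - <<'E'
from h import *
print([np.round(cams.camera_model("wrist")["tool_from_camera"][:3,3]*1000,2).tolist() for _ in range(4)])
print([np.round(cams.camera_model("top")["tvec"],4).tolist() for _ in range(3)], ctrl.get_state()["time"])
E
done
```

```text
[[-69.92, -142.91, 1.64], [-69.92, -142.91, 1.64], [-69.92, -142.91, 1.64], [-69.92, -142.91, 1.64]]
[[-0.0214, 0.605, 1.1964], [-0.0214, 0.605, 1.1964], [-0.0214, 0.605, 1.1964]] 6.7
[[-69.92, -142.91, 1.64], [-69.92, -142.91, 1.64], [-69.92, -142.91, 1.64], [-69.92, -142.91, 1.64]]
[[-0.0214, 0.605, 1.1964], [-0.0214, 0.605, 1.1964], [-0.0214, 0.605, 1.1964]] 6.7
```

```bash
cat >> h.py <<'E'
def shot(n,tag):
    s=ctrl.get_state();s["cm"]=cams.camera_model("wrist");p,d=cams.read_camera(n);cv2.imwrite(f"pics/{tag}.png",p);np.save(f"pics/{tag}.npy",d);np.save(f"pics/{tag}_s.npy",s,allow_pickle=True)
    return p,d,s
E
python3 - <<'E'
from h import *
s=np.load("pics/w6_s.npy",allow_pickle=True).item();d=np.load("pics/w6.npy");P=cloud("wrist",d,s)
med=lambda u0,v0,u1,v1:np.nanmedian(P[v0:v1,u0:u1].reshape(-1,3),0).round(4)
print("box front",med(245,65,310,90),"mid",med(255,140,305,170),"rear",med(262,280,305,295))
print("sill",med(100,70,220,110),"table",med(100,180,180,220),"bracket",med(330,30,360,100))
print("std",np.nanstd(P[65:90,245:310,2]))
E
```

```text
box front [ 0.5657 -0.1204  0.0251] mid [ 0.5348 -0.1211  0.0253] rear [ 0.4705 -0.1217  0.0256]
sill [ 0.564  -0.0641  0.0043] table [ 5.093e-01 -4.470e-02  4.000e-04] bracket [ 0.5737 -0.1514  0.0042]
std 0.0006813379795980445
```

Call:
play_rows(steps=[{"claw":2.8,"tx":0,"ty":-0.05,"tz":0.17,"ax":0,"ay":-0.3,"az":0},{"claw":2.8,"tx":-0.5,"ty":-0.05,"tz":0.17,"ax":0,"ay":-0.3,"az":0},{"claw":2.8,"tx":-1,"ty":-0.05,"tz":0.15,"ax":0,"ay":-0.3,"az":0},{"claw":2.8,"tx":-1,"ty":-0.05,"tz":0.15,"ax":0,"ay":-0.3,"az":0}])

```text
time: 7.03
eef_pos: [0.4896, -0.1213, 0.014]
tcp_rot: [-0.003, -0.707, 0.707, 0.0]
contact_force: [0.3, 0.7, -0.8]
opening: 0.359
```

Run:
```python
from h import *
st()
p,d,s=shot("wrist","w7")
crop("w7",200,20,360,120,5,"w7c")
```

```text
t 7.03 p [ 0.4896 -0.1213  0.014 ] yaw 179.77 down [ 0.0037 -0.001  -1.    ] q [-4.450e-01  2.120e-01  2.121e+00  1.000e-03  8.050e-01  1.130e+00] F [ 0.3  0.7 -0.8] op 0.359
```

View pics/w7c.png

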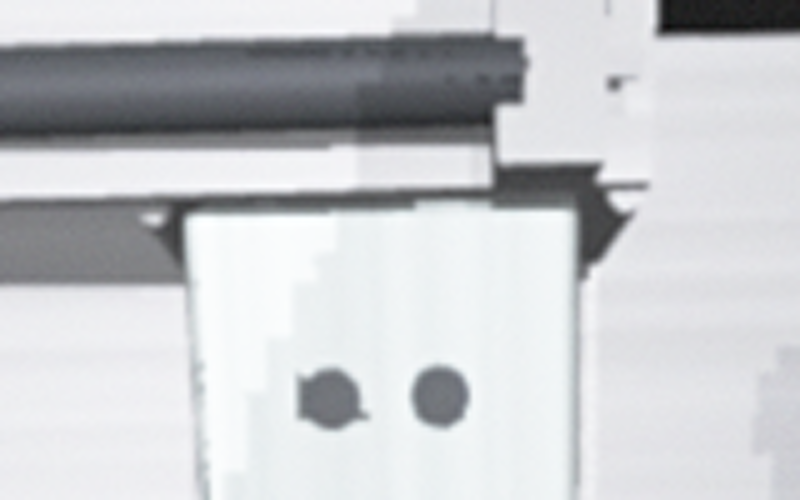

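Call:
play_rows(steps=[{"claw":2.8,"tx":-0.5,"ty":0,"tz":-0.01,"ax":0,"ay":0,"az":0},{"claw":2.8,"tx":-1,"ty":0,"tz":-0.02,"ax":0,"ay":0,"az":0},{"claw":2.8,"tx":-1.5,"ty":0,"tz":-0.03,"ax":0,"ay":0,"az":0},{"claw":2.8,"tx":-1.5,"ty":0,"tz":-0.03,"ax":0,"ay":0,"az":0}])

```text
time: 7.42
eef_pos: [0.5046, -0.1208, 0.0133]
tcp_rot: [-0.003, -0.707, 0.707, 0.0]
contact_force: [0.5, 0.1, -1.0]
opening: 0.364
```

Run:
```python
from h import *
st()
p,d,s=shot("wrist","w8")
crop("w8",200,20,360,120,5,"w8c")
P=cloud("wrist",d,s)
med=lambda u0,v0,u1,v1:np.nanmedian(P[v0:v1,u0:u1].reshape(-1,3),0).round(4)
print("box front",med(245,85,310,105),"mid",med(255,140,305,170),"rear",med(262,280,305,295),"bracket",med(330,50,350,80),"table",med(100,180,180,220))
```

```text
t 7.42 p [ 0.5046 -0.1208  0.0133] yaw 179.78 down [ 3.4e-03 -7.0e-04 -1.0e+00] q [-4.310e-01  2.410e-01  2.086e+00  1.000e-03  8.110e-01  1.143e+00] F [ 0.5  0.1 -1. ] op 0.364
box front [ 0.5865 -0.1207  0.0311] mid [ 0.5627 -0.1215  0.0282] rear [ 0.4982 -0.1228  0.0283] bracket [ 0.6022 -0.1504  0.0037] table [ 5.361e-01 -4.430e-02  3.000e-04]
```

View pics/w8c.png

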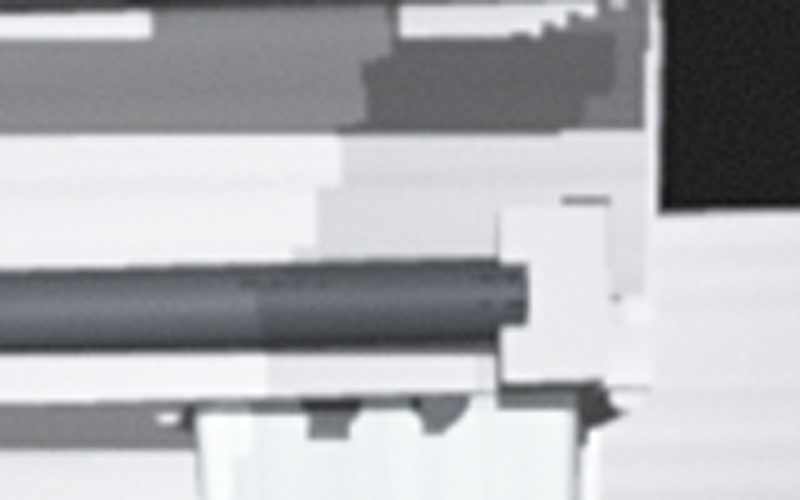

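Call:
play_rows(steps=[{"claw":2.8,"tx":0,"ty":0.2,"tz":0,"ax":0,"ay":0,"az":0},{"claw":2.8,"tx":0,"ty":0.2,"tz":0,"ax":0,"ay":0,"az":0},{"claw":2.8,"tx":-1,"ty":0.2,"tz":-0.02,"ax":0,"ay":0,"az":0},{"claw":2.8,"tx":-1,"ty":0.2,"tz":-0.02,"ax":0,"ay":0,"az":0}])

```text
time: 7.8
eef_pos: [0.5148, -0.1208, 0.0113]
tcp_rot: [-0.003, -0.707, 0.707, 0.0]
contact_force: [-0.0, -0.6, -0.7]
opening: 0.363
```

Run:
```python
from h import *
st()
p,d,s=shot("wrist","w9")
P=cloud("wrist",d,s)
med=lambda u0,v0,u1,v1:np.nanmedian(P[v0:v1,u0:u1].reshape(-1,3),0).round(4)
print("mid",med(255,140,305,170),"rear",med(262,280,305,295),"bracket",med(330,50,350,80),"table",med(100,180,180,220))
```

```text
t 7.8 p [ 0.5148 -0.1208  0.0113] yaw 179.75 down [ 3.9e-03 -7.0e-04 -1.0e+00] q [-4.230e-01  2.630e-01  2.063e+00  1.000e-03  8.120e-01  1.151e+00] F [-0.  -0.6 -0.7] op 0.363
mid [ 0.5728 -0.1218  0.0262] rear [ 0.5084 -0.1229  0.0262] bracket [ 6.126e-01 -1.506e-01  3.000e-04] table [ 0.5467 -0.0462  0.0011]
```

View pics/w9.png

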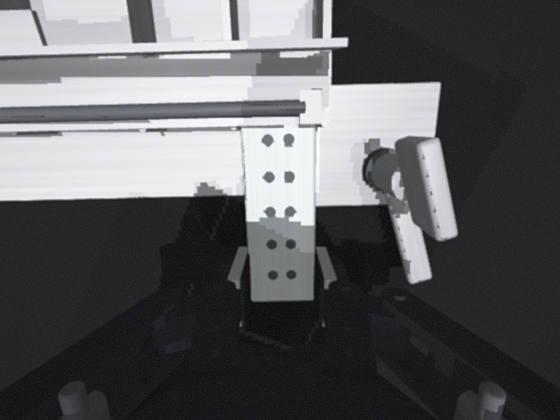

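Run:
```python
from h import *
s=np.load("pics/w9_s.npy",allow_pickle=True).item();d=np.load("pics/w9.npy");P=cloud("wrist",d,s)
W=R.from_quat(s["tcp_rot"]).as_matrix();Q=(P-s["eef_pos"])@W*1000
m=np.zeros(d.shape,bool);m[245:,325:]=True
q=Q[m];q=q[np.isfinite(q[:,0])]
for a in range(-110,10,8):
    k=q[(q[:,1]>=a)&(q[:,1]<a+8)&(q[:,0]>-40)&(abs(q[:,2])<90)]
    if len(k): print(a,len(k),"z",k[:,2].min().round(),k[:,2].max().round(),"x",k[:,0].min().round(),k[:,0].max().round())
f=Q[140:240,395:455].reshape(-1,3);f=f[f[:,1]<-30];print("fin tool z,x,y",f.min(0).round(),f.max(0).round())
```

```text
-110 358 z 9.0 21.0 x -21.0 -18.0
-102 3095 z 9.0 61.0 x -21.0 -8.0
-94 5081 z 11.0 66.0 x -20.0 1.0
-86 3956 z 12.0 65.0 x -18.0 12.0
-78 3508 z 13.0 61.0 x -18.0 14.0
-70 1937 z 14.0 57.0 x -18.0 13.0
-62 3027 z 17.0 54.0 x -14.0 13.0
-54 1127 z 17.0 50.0 x -14.0 12.0
-46 359 z 18.0 44.0 x -14.0 7.0
-38 115 z 19.0 30.0 x -12.0 -7.0
-30 170 z 20.0 30.0 x -12.0 -6.0
-22 126 z 21.0 31.0 x -12.0 -6.0
-14 999 z 22.0 77.0 x -15.0 6.0
-6 1 z 23.0 23.0 x -11.0 -11.0
2 178 z 31.0 90.0 x -5.0 105.0
fin tool z,x,y [-66. -51.  43.] [-31. -30.  61.]
```

Call:
play_rows(steps=[{"claw":2.8,"tx":-0.7,"ty":0,"tz":-0.01,"ax":0,"ay":0,"az":0},{"claw":2.8,"tx":-1.4,"ty":0,"tz":-0.02,"ax":0,"ay":0,"az":0},{"claw":2.8,"tx":-1.4,"ty":0,"tz":-0.02,"ax":0,"ay":0,"az":0},{"claw":2.8,"tx":-1.4,"ty":0.2,"tz":-0.02,"ax":0,"ay":0,"az":0},{"claw":2.8,"tx":-1.4,"ty":0.2,"tz":-0.02,"ax":0,"ay":0,"az":0}])

```text
time: 8.27
eef_pos: [0.5281, -0.1204, 0.0093]
tcp_rot: [-0.003, -0.707, 0.707, 0.0]
contact_force: [0.4, 0.5, 1.1]
opening: 0.361
```

Run:
```python
from h import *
st()
```

```text
t 8.27 p [ 0.5281 -0.1204  0.0093] yaw 179.76 down [ 3.6e-03 -5.0e-04 -1.0e+00] q [-4.120e-01  2.910e-01  2.032e+00  1.000e-03  8.150e-01  1.162e+00] F [0.4 0.5 1.1] op 0.361
```

Call:
play_rows(steps=[{"claw":4.3,"tx":0,"ty":0,"tz":0,"ax":0,"ay":0,"az":0},{"claw":4.3,"tx":0,"ty":0,"tz":0,"ax":0,"ay":0,"az":0},{"claw":4.3,"tx":0,"ty":0,"tz":0,"ax":0,"ay":0,"az":0},{"claw":4.3,"tx":0,"ty":0,"tz":0,"ax":0,"ay":0,"az":0},{"claw":4.3,"tx":0,"ty":-4,"tz":0,"ax":0,"ay":0,"az":0},{"claw":4.3,"tx":0,"ty":-7,"tz":0,"ax":0,"ay":0,"az":0},{"claw":0,"tx":4.5,"ty":-7,"tz":0,"ax":0,"ay":0,"az":0},{"claw":0,"tx":5,"ty":-7,"tz":0,"ax":0,"ay":0,"az":0},{"claw":0,"tx":5,"ty":-7,"tz":0,"ax":0,"ay":0,"az":0},{"claw":0,"tx":5,"ty":-7,"tz":0,"ax":0,"ay":0,"az":0},{"claw":0,"tx":5,"ty":-7,"tz":0,"ax":0,"ay":0,"az":0}])

```text
time: 9.18
eef_pos: [0.478, -0.1203, 0.079]
tcp_rot: [-0.003, -0.707, 0.707, 0.001]
contact_force: [0.6, -0.2, 0.2]
opening: -0.003
```

Run:
```python
from h import *
st()
p,d,s=shot("wrist","w10")
P=cloud("wrist",d,s)
med=lambda u0,v0,u1,v1:np.nanmedian(P[v0:v1,u0:u1].reshape(-1,3),0).round(4)
print("box",med(262,150,300,170))
go(.482,-.1215,.011,180.8)
```

```text
t 9.18 p [ 0.478  -0.1203  0.079 ] yaw 179.75 down [ 2.8e-03 -4.0e-04 -1.0e+00] q [-4.530e-01  7.000e-02  2.130e+00  1.000e-03  9.380e-01  1.121e+00] F [ 0.6 -0.2  0.2] op -0.003
box [ 0.5262 -0.1212  0.0243]
go (0.482, -0.1215, 0.011, 180.8) t [-0.38  6.8   0.11] a [-0.02 -1.04 -0.15] rows 1.6
```

View pics/w10.png

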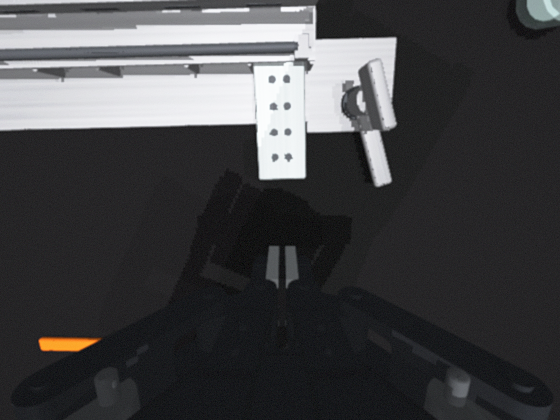

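Run:
```python
from h import *
s=np.load("pics/w10_s.npy",allow_pickle=True).item();d=np.load("pics/w10.npy");P=cloud("wrist",d,s)
W=R.from_quat(s["tcp_rot"]).as_matrix();Q=(P-s["eef_pos"])@W*1000
m=np.zeros(d.shape,bool);m[235:,283:]=True
q=Q[m];q=q[np.isfinite(q[:,0])]
for a in range(-110,10,8):
    k=q[(q[:,1]>=a)&(q[:,1]<a+8)&(q[:,0]>-40)&(abs(q[:,2])<90)]
    if len(k): print(a,len(k),"z",k[:,2].max().round(),"x",k[:,0].min().round(),k[:,0].max().round())
print("rear edge",px2plane("wrist",(282.5,179),.024,s))
```

```text
-110 387 z 21.0 x -21.0 -18.0
-102 3409 z 59.0 x -21.0 -8.0
-94 7403 z 64.0 x -20.0 -0.0
-86 4574 z 63.0 x -19.0 7.0
-78 4108 z 57.0 x -18.0 8.0
-70 1988 z 51.0 x -18.0 9.0
-62 2445 z 44.0 x -14.0 9.0
-54 1325 z 37.0 x -15.0 12.0
-46 392 z 31.0 x -14.0 11.0
-38 255 z 15.0 x -12.0 11.0
-30 230 z 15.0 x -12.0 -6.0
-22 217 z 15.0 x -12.0 -6.0
-14 157 z 15.0 x -12.0 -6.0
-6 18 z 8.0 x -11.0 -10.0
rear edge [ 0.51311853 -0.12250948  0.024     ]
```

Call:
play_rows(steps=[{"claw":0,"tx":-0.4,"ty":4,"tz":0.1,"ax":0,"ay":-1,"az":0},{"claw":0,"tx":-0.4,"ty":6.8,"tz":0.1,"ax":0,"ay":-1,"az":0},{"claw":0,"tx":-0.4,"ty":6.8,"tz":0.1,"ax":0,"ay":-1,"az":0},{"claw":0,"tx":-2,"ty":6.8,"tz":0.1,"ax":0,"ay":-1,"az":0},{"claw":0,"tx":-2.6,"ty":6.8,"tz":0.1,"ax":0,"ay":-1,"az":0},{"claw":0,"tx":-3.4,"ty":6.8,"tz":0.1,"ax":0,"ay":-1,"az":0},{"claw":0,"tx":-4.2,"ty":6.8,"tz":0.1,"ax":0,"ay":-1,"az":0},{"claw":0,"tx":-5,"ty":6.8,"tz":0.1,"ax":0,"ay":-1,"az":0},{"claw":0,"tx":-5.8,"ty":6.8,"tz":0.1,"ax":0,"ay":-1,"az":0},{"claw":0,"tx":-6.6,"ty":6.8,"tz":0.1,"ax":0,"ay":-1,"az":0},{"claw":0,"tx":-7.4,"ty":6.8,"tz":0.1,"ax":0,"ay":-1,"az":0}])

```text
time: 10.15
eef_pos: [0.552, -0.1213, 0.0113]
tcp_rot: [0.004, -0.707, 0.707, -0.005]
contact_force: [-0.1, 0.1, 0.5]
opening: -0.002
```

Run:
```python
from h import *
st()
p,d,s=shot("wrist","w11")
```

```text
t 10.15 p [ 0.552  -0.1213  0.0113] yaw -179.24 down [ 2.e-03 -2.e-04 -1.e+00] q [-3.960e-01  3.320e-01  1.973e+00  1.000e-03  8.350e-01  1.161e+00] F [-0.1  0.1  0.5] op -0.002
```

View pics/w11.png

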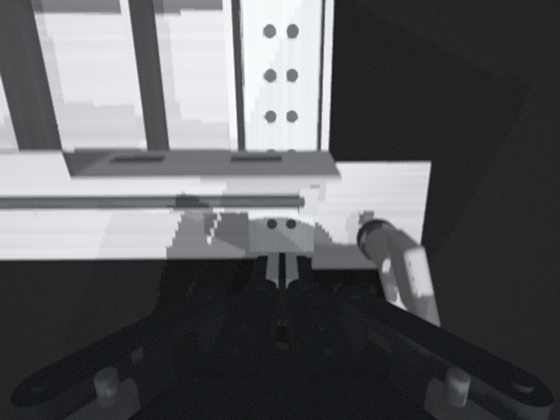

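Call:
play_rows(steps=[{"claw":0,"tx":-0.6,"ty":0,"tz":0,"ax":0,"ay":0,"az":0},{"claw":0,"tx":-1.2,"ty":0,"tz":0,"ax":0,"ay":0,"az":0},{"claw":0,"tx":-1.4,"ty":0,"tz":0,"ax":0,"ay":0,"az":0},{"claw":0,"tx":-1.6,"ty":0,"tz":0,"ax":0,"ay":0,"az":0},{"claw":0,"tx":-1.7,"ty":0,"tz":0,"ax":0,"ay":0,"az":0}])

```text
time: 10.62
eef_pos: [0.5682, -0.1211, 0.0109]
tcp_rot: [-0.004, 0.707, -0.707, 0.005]
contact_force: [-1.0, -1.0, 0.2]
opening: 0.006
```

Run:
```python
from h import *
st()
```

```text
t 10.62 p [ 0.5682 -0.1211  0.0109] yaw -179.24 down [ 1.5e-03  1.0e-04 -1.0e+00] q [-3.850e-01  3.610e-01  1.934e+00  1.000e-03  8.460e-01  1.172e+00] F [-1.  -1.   0.2] op 0.006
```

Call:
play_rows(steps=[{"claw":0,"tx":-0.2,"ty":0,"tz":0,"ax":0,"ay":0,"az":0},{"claw":0,"tx":-0.3,"ty":0,"tz":0,"ax":0,"ay":0,"az":0},{"claw":0,"tx":-0.3,"ty":0,"tz":0,"ax":0,"ay":0,"az":0}])

```text
time: 10.87
eef_pos: [0.5703, -0.121, 0.0108]
tcp_rot: [-0.005, 0.707, -0.707, 0.004]
contact_force: [-3.1, -0.8, 2.3]
opening: 0.001
```

Run:
```python
from h import *
st()
p,d,s=shot("wrist","w12")
crop("w12",200,100,360,300,3,"w12c")
```

```text
t 10.87 p [ 0.5703 -0.121   0.0108] yaw -179.22 down [-9.e-04  4.e-04 -1.e+00] q [-0.383  0.366  1.927  0.     0.85   1.174] F [-3.1 -0.8  2.3] op 0.001
```

View pics/w12c.png

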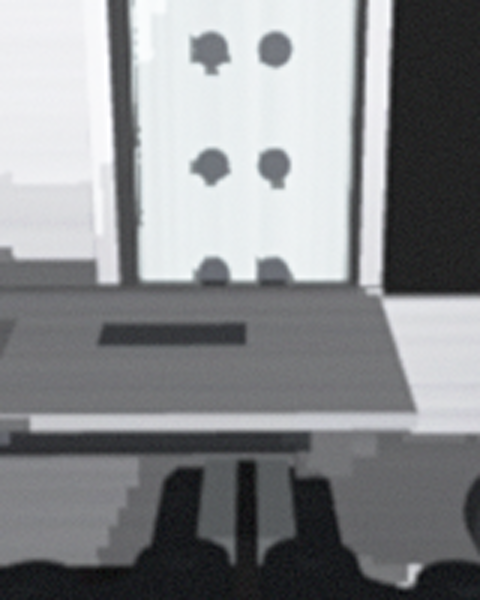

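Call:
play_rows(steps=[{"claw":0,"tx":-0.2,"ty":0,"tz":0,"ax":0,"ay":0,"az":0},{"claw":0,"tx":-0.3,"ty":0,"tz":0,"ax":0,"ay":0,"az":0},{"claw":0,"tx":-0.3,"ty":0,"tz":0,"ax":0,"ay":0,"az":0}])

```text
time: 11.17
eef_pos: [0.5703, -0.121, 0.0108]
tcp_rot: [-0.009, 0.708, -0.707, 0.002]
contact_force: [-12.7, -1.4, 10.2]
opening: 0.004
```

Run:
```python
from h import *
st()
```

```text
t 11.17 p [ 0.5703 -0.121   0.0108] yaw -179.16 down [-0.0094  0.0012 -1.    ] q [-0.382  0.37   1.922 -0.003  0.859  1.176] F [-12.7  -1.4  10.2] op 0.004
```

Call:
play_rows(steps=[{"claw":0,"tx":1,"ty":0,"tz":0,"ax":0,"ay":0,"az":0},{"claw":0,"tx":5,"ty":0,"tz":0,"ax":0,"ay":0,"az":0},{"claw":0,"tx":9,"ty":0,"tz":0,"ax":0,"ay":0,"az":0},{"claw":0,"tx":9,"ty":-4,"tz":0,"ax":0,"ay":0,"az":0},{"claw":0,"tx":9,"ty":-8,"tz":0,"ax":0,"ay":0,"az":0},{"claw":6,"tx":9,"ty":-12,"tz":-3,"ax":0,"ay":0,"az":0},{"claw":6,"tx":9,"ty":-16,"tz":-6,"ax":0,"ay":0,"az":0},{"claw":6,"tx":9,"ty":-18,"tz":-10,"ax":0,"ay":0,"az":0},{"claw":6,"tx":9,"ty":-18,"tz":-14,"ax":0,"ay":0,"az":0},{"claw":6,"tx":9,"ty":-18,"tz":-18,"ax":0,"ay":0,"az":0},{"claw":6,"tx":9,"ty":-18,"tz":-22,"ax":0,"ay":0,"az":0},{"claw":6,"tx":9,"ty":-18,"tz":-26,"ax":0,"ay":0,"az":0}])

```text
time: 12.17
eef_pos: [0.481, 0.1305, 0.1919]
tcp_rot: [-0.002, 0.707, -0.707, 0.007]
contact_force: [-0.2, -0.9, 0.0]
opening: 0.701
```

Run:
```python
from h import *
st()
p,d,s=shot("top","t2")
rect("t2",120,165,180,240,110,n="top");rect("t2",85,230,150,305,110,n="top")
```

```text
t 12.17 p [0.481  0.1305 0.1919] yaw -179.28 down [ 0.0066  0.0012 -1.    ] q [ 6.100e-02 -7.600e-02  2.044e+00  1.000e-03  1.166e+00  1.619e+00] F [-0.2 -0.9  0. ] op 0.701
ctr [0.6177 0.3067] L,W 0.1143 0.0366 ang 31.38
ctr [0.458  0.3723] L,W 0.1132 0.036 ang -24.11
```

View pics/t2.png

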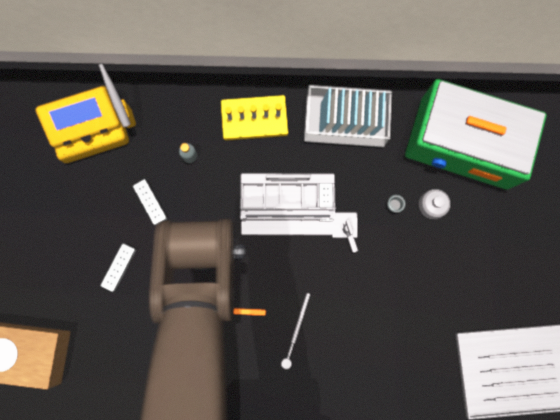

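Run:
```python
from h import *
go(.4205,.3887,.14,156)
```

```text
go (0.4205, 0.3887, 0.14, 156) t [  5.52   5.3  -25.24] a [ 0.43 25.02 -0.24] rows 6.3
```

Call:
play_rows(steps=[{"claw":6,"tx":5.5,"ty":5.3,"tz":-25.2,"ax":0.4,"ay":24.7,"az":-0.2},{"claw":6,"tx":5.5,"ty":5.3,"tz":-25.2,"ax":0.4,"ay":24.7,"az":-0.2},{"claw":6,"tx":5.5,"ty":5.3,"tz":-25.2,"ax":0.4,"ay":24.7,"az":-0.2},{"claw":6,"tx":5.5,"ty":5.3,"tz":-25.2,"ax":0.4,"ay":24.7,"az":-0.2},{"claw":6,"tx":5.5,"ty":5.3,"tz":-25.2,"ax":0.4,"ay":24.7,"az":-0.2},{"claw":6,"tx":5.5,"ty":5.3,"tz":-25.2,"ax":0.4,"ay":24.7,"az":-0.2},{"claw":6,"tx":5.5,"ty":5.3,"tz":-25.2,"ax":0.4,"ay":24.7,"az":-0.2},{"claw":6,"tx":5.5,"ty":5.3,"tz":-25.2,"ax":0.4,"ay":24.7,"az":-0.2},{"claw":6,"tx":5.5,"ty":5.3,"tz":-25.2,"ax":0.4,"ay":24.7,"az":-0.2}])

```text
time: 12.97
eef_pos: [0.4216, 0.3809, 0.1371]
tcp_rot: [-0.145, -0.69, 0.694, 0.146]
contact_force: [-1.0, -1.0, -0.4]
opening: 0.702
```

Run:
```python
from h import *
st()
p,d,s=shot("wrist","w13")
for t in (60,75,90):c,a=rect("w13",210,60,350,250,t)
a=np.radians(a);u=np.array([np.cos(a),np.sin(a)]);q=c-.041*u;print(q)
go(q[0],q[1],.004,180+np.degrees(a))
```

```text
t 12.97 p [0.4216 0.3809 0.1371] yaw 156.23 down [-0.0028 -0.0056 -1.    ] q [ 0.558  0.153  1.916 -0.004  1.078  2.545] F [-1.  -1.  -0.4] op 0.702
ctr [0.4573 0.3649] L,W 0.1652 0.1338 ang -23.94
ctr [0.4573 0.3649] L,W 0.1652 0.1338 ang -23.94
ctr [0.4573 0.3649] L,W 0.1652 0.1338 ang -23.94
[0.4198742  0.38154066]
go (np.float32(0.4198742), np.float32(0.38154066), 0.004, np.float32(156.05724)) t [ 0.28 13.35 -0.13] a [-0.35  0.07 -0.  ] rows 3.2
```

View pics/w13.png

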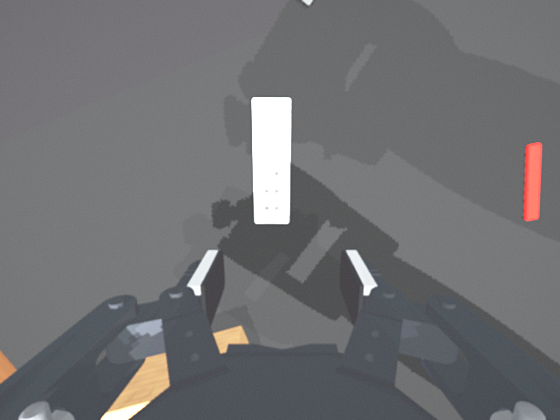

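Run:
```python
from h import *
for t in (150,180,200):c,a=rect("w13",210,60,350,250,t)
a=np.radians(a);u=np.array([np.cos(a),np.sin(a)]);q=c-.041*u;print(q)
go(q[0],q[1],.004,180+np.degrees(a))
```

```text
ctr [0.4596 0.3721] L,W 0.1109 0.0342 ang -24.31
ctr [0.4596 0.3721] L,W 0.1108 0.0339 ang -24.28
ctr [0.4596 0.3722] L,W 0.1108 0.0336 ang -24.25
[0.4222192  0.38899174]
go (np.float32(0.4222192), np.float32(0.38899174), 0.004, np.float32(155.74738)) t [ 0.36 13.34 -0.91] a [-0.35  0.38 -0.  ] rows 3.2
```

Call:
play_rows(steps=[{"claw":6,"tx":0.4,"ty":5,"tz":-0.9,"ax":-0.3,"ay":0.4,"az":0},{"claw":6,"tx":0.4,"ty":9,"tz":-0.9,"ax":-0.3,"ay":0.4,"az":0},{"claw":6,"tx":0.4,"ty":12,"tz":-0.9,"ax":-0.3,"ay":0.4,"az":0},{"claw":6,"tx":0.4,"ty":13.2,"tz":-0.9,"ax":-0.3,"ay":0.4,"az":0},{"claw":6,"tx":0.4,"ty":13.2,"tz":-0.9,"ax":-0.3,"ay":0.4,"az":0},{"claw":2.8,"tx":0.4,"ty":13.2,"tz":-0.9,"ax":-0.3,"ay":0.4,"az":0},{"claw":2.8,"tx":0.4,"ty":13.2,"tz":-0.9,"ax":-0.3,"ay":0.4,"az":0},{"claw":2.8,"tx":0.4,"ty":13.2,"tz":-0.9,"ax":-0.3,"ay":0.4,"az":0},{"claw":2.8,"tx":0.4,"ty":13.2,"tz":-0.9,"ax":-0.3,"ay":0.4,"az":0},{"claw":2.8,"tx":0.4,"ty":13.2,"tz":-0.9,"ax":-0.3,"ay":0.4,"az":0}])

```text
time: 13.85
eef_pos: [0.4245, 0.3899, 0.0091]
tcp_rot: [0.151, 0.692, -0.69, -0.147]
contact_force: [0.3, -0.7, 7.0]
opening: 0.359
```

Run:
```python
from h import *
st()
w=c2w(-.157,-.054);print(w)
```

```text
t 13.85 p [0.4245 0.3899 0.0091] yaw 155.67 down [ 0.0048  0.0017 -1.    ] q [ 5.680e-01  3.540e-01  1.947e+00 -2.000e-03  8.350e-01  2.564e+00] F [ 0.3 -0.7  7. ] op 0.359
[ 0.47676926 -0.0831868 ]
```

Call:
play_rows(steps=[{"claw":2.8,"tx":0,"ty":-4,"tz":0,"ax":0,"ay":0,"az":0},{"claw":2.8,"tx":0,"ty":-8,"tz":0,"ax":0,"ay":0,"az":0},{"claw":2.8,"tx":0,"ty":-10,"tz":0,"ax":0,"ay":0,"az":0},{"claw":2.8,"tx":0,"ty":-10,"tz":0,"ax":0,"ay":0,"az":0}])

```text
time: 14.18
eef_pos: [0.4257, 0.3914, 0.1133]
tcp_rot: [0.152, 0.694, -0.688, -0.146]
contact_force: [0.6, -0.3, 0.2]
opening: 0.36
```

Run:
```python
from h import *
st()
go(.474,-.083,.10,180)
```

```text
t 14.18 p [0.4257 0.3914 0.1133] yaw 155.67 down [ 0.0106  0.0062 -0.9999] q [ 5.680e-01  1.960e-01  1.916e+00 -1.000e-03  1.018e+00  2.564e+00] F [ 0.6 -0.3  0.2] op 0.36
go (0.474, -0.083, 0.1, 180) t [-23.93   1.09  41.25] a [  0.48 -24.33  -0.52] rows 11.4
```

Call:
play_rows(steps=[{"claw":2.8,"tx":-23.9,"ty":0.5,"tz":41.2,"ax":0.5,"ay":-24.3,"az":-0.5},{"claw":2.8,"tx":-23.9,"ty":0.5,"tz":41.2,"ax":0.5,"ay":-24.3,"az":-0.5},{"claw":2.8,"tx":-23.9,"ty":0.5,"tz":41.2,"ax":0.5,"ay":-24.3,"az":-0.5},{"claw":2.8,"tx":-23.9,"ty":0.5,"tz":41.2,"ax":0.5,"ay":-24.3,"az":-0.5},{"claw":2.8,"tx":-23.9,"ty":0.5,"tz":41.2,"ax":0.5,"ay":-24.3,"az":-0.5},{"claw":2.8,"tx":-23.9,"ty":0.5,"tz":41.2,"ax":0.5,"ay":-24.3,"az":-0.5},{"claw":2.8,"tx":-23.9,"ty":0.5,"tz":41.2,"ax":0.5,"ay":-24.3,"az":-0.5},{"claw":2.8,"tx":-23.9,"ty":0.5,"tz":41.2,"ax":0.5,"ay":-24.3,"az":-0.5},{"claw":2.8,"tx":-23.9,"ty":0.5,"tz":41.2,"ax":0.5,"ay":-24.3,"az":-0.5},{"claw":2.8,"tx":-23.9,"ty":0.5,"tz":41.2,"ax":0.5,"ay":-24.3,"az":-0.5},{"claw":2.8,"tx":-23.9,"ty":0.5,"tz":41.2,"ax":0.5,"ay":-24.3,"az":-0.5},{"claw":2.8,"tx":-23.9,"ty":0.5,"tz":41.2,"ax":0.5,"ay":-24.3,"az":-0.5}])

```text
time: 15.18
eef_pos: [0.4696, -0.0883, 0.1011]
tcp_rot: [0.003, -0.704, 0.71, 0.005]
contact_force: [1.0, 0.3, -1.3]
opening: 0.36
```

Call:
play_rows(steps=[{"claw":2.8,"tx":0,"ty":0,"tz":0,"ax":0,"ay":0,"az":0},{"claw":2.8,"tx":0,"ty":0,"tz":0,"ax":0,"ay":0,"az":0}])

```text
time: 15.35
eef_pos: [0.4694, -0.0862, 0.1008]
tcp_rot: [0.003, -0.705, 0.71, 0.006]
contact_force: [0.3, 0.3, -2.1]
opening: 0.356
```

Run:
```python
from h import *
st()
p,d,s=shot("wrist","w14")
crop("w14",220,45,330,310,3,"w14c")
P=cloud("wrist",d,s)
med=lambda u0,v0,u1,v1:np.nanmedian(P[v0:v1,u0:u1].reshape(-1,3),0).round(4)
print("box front",med(245,65,310,90),"mid",med(255,140,305,170),"rear",med(262,280,305,295))
```

```text
t 15.35 p [ 0.4694 -0.0862  0.1008] yaw 179.77 down [-0.012  -0.0073 -0.9999] q [-0.389  0.007  2.148 -0.013  0.994  1.194] F [ 0.3  0.3 -2.1] op 0.356
box front [ 0.5591 -0.0861  0.1101] mid [ 0.5272 -0.0867  0.1109] rear [ 0.461  -0.0882  0.1121]
```

View pics/w14c.png

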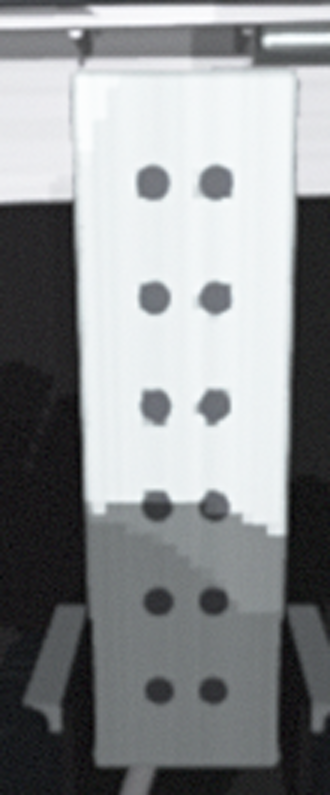

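View pics/w14.png

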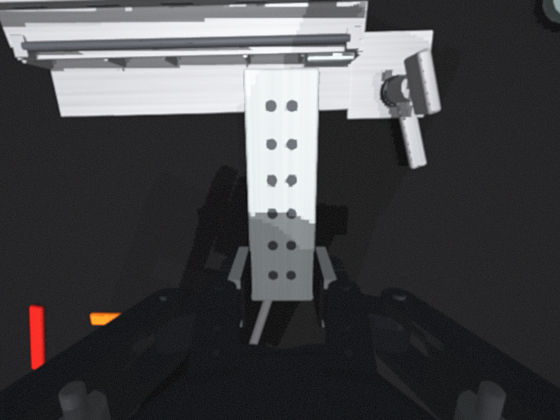

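```bash
cat >> h.py <<'E'
def tilt(tag,show=True):
    # true down direction in tool frame from table plane in wrist depth
    d=np.load(f"pics/{tag}.npy");s=np.load(f"pics/{tag}_s.npy",allow_pickle=True).item()
    K=np.array(s["cm"]["intrinsics"]);T=np.array(s["cm"]["tool_from_camera"]);v,u=np.indices(d.shape)
    P=np.stack([(u-K[0,2])/K[0,0]*d,(v-K[1,2])/K[1,1]*d,d],-1)@T[:3,:3].T+T[:3,3]
    W=R.from_quat(s["tcp_rot"]).as_matrix();Z=P@W.T+s["eef_pos"]
    m=(d>0)&(abs(Z[...,2])<.012)&(v<250);q=P[m]
    for _ in range(6):
        c=np.median(q,0) if _==0 else q.mean(0);_,_,V=np.linalg.svd(q-c,full_matrices=False);n=V[2]*np.sign(V[2][1]);r=(q-c)@n
        q=q[abs(r)<max(.0015,1.2*r.std())]
    print(tag,len(q),"table: down in tool",n.round(4),"measured",(W.T@np.array([0,0,-1])).round(4),"TCP height",(c@n).round(4),"measured z",round(s["eef_pos"][2],4))
    return n,c@n
E
python3 - <<'E'
from h import *
for t in ("w7","w9","w10","w13","w14"): tilt(t)
g=lambda x,y:(220+(x+.5)/3-.5,45+(y+.5)/3-.5)
boxintool(g(73,72),g(297,71),g(97,766),g(278,765))
E
```

```text
w7 50659 table: down in tool [-0.0035  1.     -0.004 ] measured [ 0.0037  1.     -0.001 ] TCP height 0.0139 measured z 0.014
w9 47856 table: down in tool [-0.0025  0.9998 -0.0188] measured [ 3.9e-03  1.0e+00 -6.0e-04] TCP height 0.0097 measured z 0.0113
w10 79064 table: down in tool [ 5.0e-04  1.0e+00 -1.9e-03] measured [ 2.8e-03  1.0e+00 -4.0e-04] TCP height 0.0788 measured z 0.079
w13 128251 table: down in tool [ 3.0e-04  1.0e+00 -6.8e-03] measured [-3.0e-04  1.0e+00 -6.3e-03] TCP height 0.1368 measured z 0.1371
w14 76939 table: down in tool [-0.0138  0.9999 -0.0084] measured [-0.012   0.9999 -0.0073] TCP height 0.1006 measured z 0.1008
tool x,z mm [[-92.0, -13.6], [-92.1, 16.4], [13.8, -13.4], [13.7, 16.8]]
len 105.8 w 29.9 30.2 front mid [-92.02   1.4 ] rear mid [13.75  1.72] slope deg -0.18
```

Run:
```python
from h import *
g=lambda x,y:(220+(x+.5)/3-.5,45+(y+.5)/3-.5)
boxintool(g(73,72),g(297,71),g(97,766),g(278,765),-.0103)
w=c2w(-.157,-.054+.0016);print(w)
go(w[0],w[1],.0165,180.9)
```

```text
tool x,z mm [[-92.7, -14.1], [-92.8, 16.9], [16.7, -13.9], [16.5, 17.3]]
len 109.4 w 30.9 31.2 front mid [-92.78   1.39] rear mid [16.62  1.72] slope deg -0.18
[ 0.47674692 -0.08158695]
go (np.float64(0.47674692198031043), np.float64(-0.08158695457133334), 0.0165, 180.9) t [-0.86  8.4  -0.41] a [-0.39 -1.02  0.72] rows 2.0
```

Call:
play_rows(steps=[{"claw":2.8,"tx":-0.9,"ty":2,"tz":-0.4,"ax":-0.4,"ay":-0.8,"az":0.7},{"claw":2.8,"tx":-0.9,"ty":4,"tz":-0.4,"ax":-0.4,"ay":-0.8,"az":0.7},{"claw":2.8,"tx":-0.9,"ty":6,"tz":-0.4,"ax":-0.4,"ay":-0.8,"az":0.7},{"claw":2.8,"tx":-0.9,"ty":7.6,"tz":-0.4,"ax":-0.4,"ay":-0.8,"az":0.7},{"claw":2.8,"tx":-0.9,"ty":8,"tz":-0.4,"ax":-0.4,"ay":-0.8,"az":0.7},{"claw":2.8,"tx":-0.9,"ty":8,"tz":-0.4,"ax":-0.4,"ay":-0.8,"az":0.7},{"claw":2.8,"tx":-0.9,"ty":8,"tz":-0.4,"ax":-0.4,"ay":-0.8,"az":0.7}])

```text
time: 15.98
eef_pos: [0.4782, -0.0809, 0.0214]
tcp_rot: [0.005, -0.707, 0.707, -0.006]
contact_force: [0.2, -0.3, -1.0]
opening: 0.358
```

```bash
cat >> h.py <<'E'
def look(tag):
    st();p,d,s=shot("wrist",tag);crop(tag,180,20,380,150,4,tag+"c");P=cloud("wrist",d,s)
    med=lambda u0,v0,u1,v1:np.nanmedian(P[v0:v1,u0:u1].reshape(-1,3),0).round(4)
    print("mid",med(255,140,305,170),"rear",med(262,270,305,285))
E
python3 - <<'E'
from h import *
look("w15");tilt("w15")
E
```

```text
t 15.98 p [ 0.4782 -0.0809  0.0214] yaw -179.15 down [ 1.1e-03 -8.0e-04 -1.0e+00] q [-3.770e-01  1.600e-01  2.164e+00 -1.000e-03  8.160e-01  1.179e+00] F [ 0.2 -0.3 -1. ] op 0.358
mid [ 0.5358 -0.0807  0.0323] rear [ 0.4752 -0.0831  0.0327]
w15 60350 table: down in tool [-4.48e-02  9.99e-01 -9.00e-04] measured [ 1.1e-03  1.0e+00 -9.0e-04] TCP height 0.0226 measured z 0.0214
```

View pics/w15c.png

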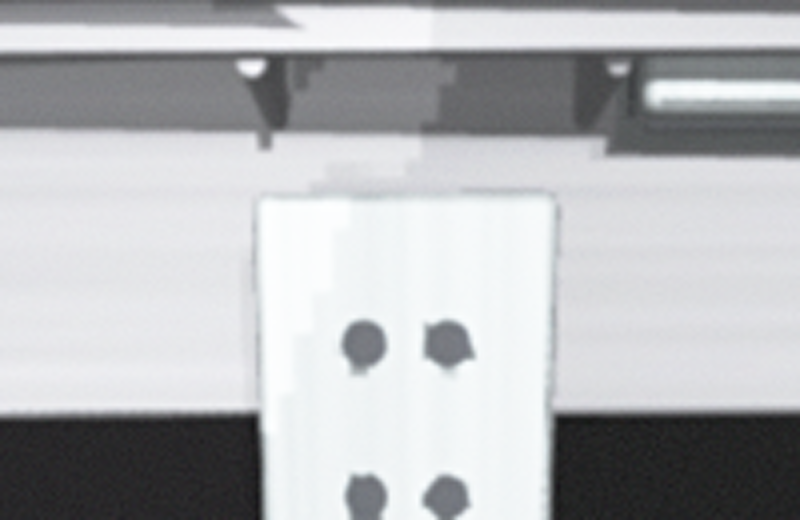

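Call:
play_rows(steps=[{"claw":2.8,"tx":0,"ty":0.3,"tz":0.27,"ax":0,"ay":-0.1,"az":0},{"claw":2.8,"tx":0,"ty":0.6,"tz":0.27,"ax":0,"ay":-0.1,"az":0},{"claw":2.8,"tx":-0.5,"ty":0.6,"tz":0.27,"ax":0,"ay":-0.1,"az":0},{"claw":2.8,"tx":-1,"ty":0.6,"tz":0.27,"ax":0,"ay":-0.1,"az":0},{"claw":2.8,"tx":-1,"ty":0.6,"tz":0.27,"ax":0,"ay":-0.1,"az":0}])

```text
time: 16.45
eef_pos: [0.4896, -0.0848, 0.0157]
tcp_rot: [0.004, -0.707, 0.708, -0.006]
contact_force: [-0.3, -0.4, -1.0]
opening: 0.355
```

```bash
sed -i 's/O=np.array(\[.633,-.027\]);YAW=np.radians(.8)/O=np.array([.633,-.0292]);YAW=np.radians(1.0)/' h.py
python3 - <<'E'
from h import *
look("w16")
E
```

```text
t 16.45 p [ 0.4896 -0.0848  0.0157] yaw -179.15 down [ 0.003  -0.0016 -1.    ] q [-3.760e-01  1.940e-01  2.138e+00 -1.000e-03  8.060e-01  1.181e+00] F [-0.3 -0.4 -1. ] op 0.355
mid [ 0.5472 -0.0843  0.0267] rear [ 0.4868 -0.0869  0.0269]
```

View pics/w16c.png

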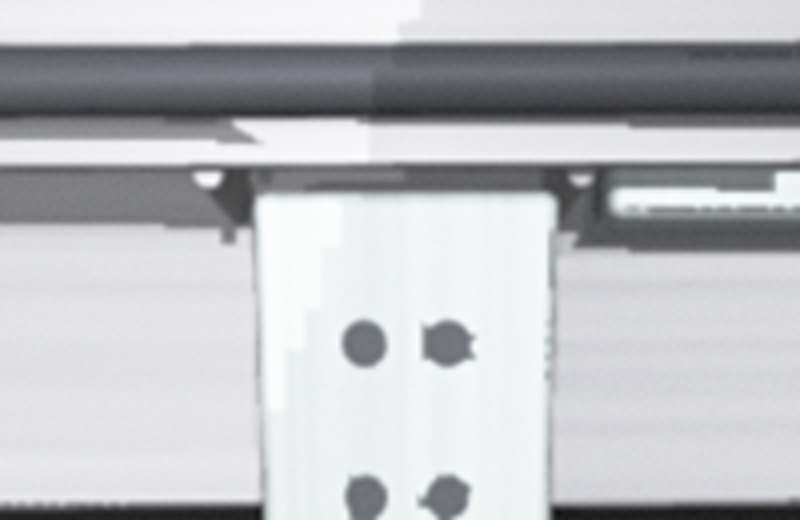

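Call:
play_rows(steps=[{"claw":2.8,"tx":0,"ty":0,"tz":-0.09,"ax":0,"ay":0,"az":0},{"claw":2.8,"tx":0,"ty":0,"tz":-0.09,"ax":0,"ay":0,"az":0},{"claw":2.8,"tx":0,"ty":0,"tz":-0.09,"ax":0,"ay":0,"az":0}])

```text
time: 16.75
eef_pos: [0.4879, -0.0833, 0.015]
tcp_rot: [0.005, -0.707, 0.707, -0.006]
contact_force: [-1.0, 0.0, -0.2]
opening: 0.363
```

Run:
```python
from h import *
look("w17")
```

```text
t 16.75 p [ 0.4879 -0.0833  0.015 ] yaw -179.14 down [ 7.e-04 -8.e-04 -1.e+00] q [-3.740e-01  1.930e-01  2.141e+00 -1.000e-03  8.060e-01  1.182e+00] F [-1.   0.  -0.2] op 0.363
mid [ 0.5455 -0.083   0.026 ] rear [ 0.485  -0.0855  0.0262]
```

View pics/w17c.png

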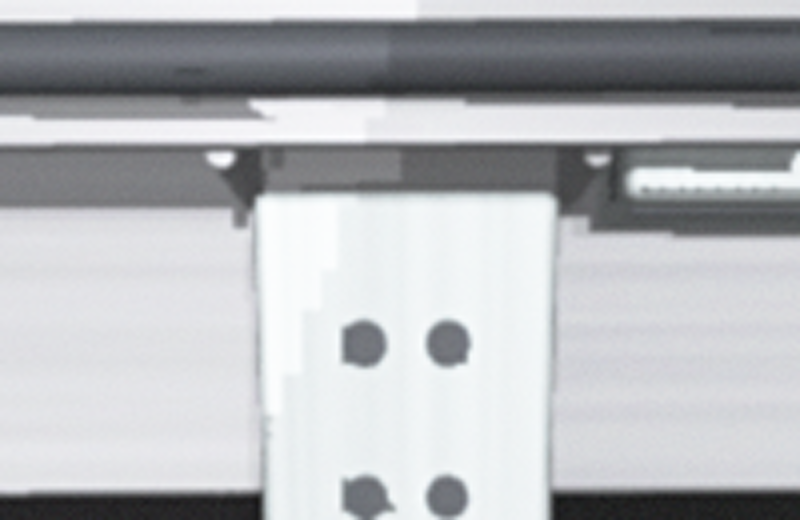

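Call:
play_rows(steps=[{"claw":2.8,"tx":-0.6,"ty":0,"tz":0,"ax":0,"ay":0,"az":0},{"claw":2.8,"tx":-1.2,"ty":0,"tz":0,"ax":0,"ay":0,"az":0},{"claw":2.8,"tx":-1.8,"ty":0,"tz":0,"ax":0,"ay":0,"az":0},{"claw":2.8,"tx":-2.4,"ty":0,"tz":0,"ax":0,"ay":0,"az":0},{"claw":2.8,"tx":-2.4,"ty":0,"tz":0,"ax":0,"ay":0,"az":0}])

```text
time: 17.22
eef_pos: [0.5138, -0.0834, 0.0156]
tcp_rot: [0.004, -0.707, 0.708, -0.006]
contact_force: [0.4, -0.5, -1.3]
opening: 0.359
```

Run:
```python
from h import *
look("w18")
```

```text
t 17.22 p [ 0.5138 -0.0834  0.0156] yaw -179.13 down [ 0.0028 -0.0015 -1.    ] q [-3.560e-01  2.400e-01  2.081e+00 -1.000e-03  8.170e-01  1.200e+00] F [ 0.4 -0.5 -1.3] op 0.359
mid [ 0.5714 -0.0829  0.0266] rear [ 0.5109 -0.0856  0.0268]
```

View pics/w18.png

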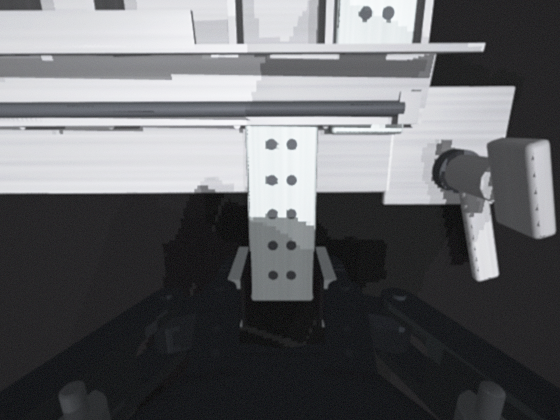

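Call:
play_rows(steps=[{"claw":2.8,"tx":-0.8,"ty":0,"tz":0,"ax":0,"ay":0,"az":0},{"claw":2.8,"tx":-1.6,"ty":0,"tz":0,"ax":0,"ay":0,"az":0},{"claw":2.8,"tx":-2.4,"ty":0,"tz":0,"ax":0,"ay":0,"az":0},{"claw":2.8,"tx":-3.2,"ty":0,"tz":0,"ax":0,"ay":0,"az":0},{"claw":2.8,"tx":-3.7,"ty":0,"tz":0,"ax":0,"ay":0,"az":0},{"claw":2.8,"tx":-3.7,"ty":0.2,"tz":0,"ax":0,"ay":0,"az":0},{"claw":2.8,"tx":-3.7,"ty":0.2,"tz":0,"ax":0,"ay":0,"az":0}])

```text
time: 17.85
eef_pos: [0.5499, -0.0826, 0.0132]
tcp_rot: [0.005, -0.707, 0.708, -0.006]
contact_force: [0.8, 0.3, 0.1]
opening: 0.359
```

Run:
```python
from h import *
look("w19")
```

```text
t 17.85 p [ 0.5499 -0.0826  0.0132] yaw -179.14 down [ 0.0023 -0.0012 -1.    ] q [-3.310e-01  3.110e-01  1.995e+00 -1.000e-03  8.320e-01  1.225e+00] F [0.8 0.3 0.1] op 0.359
mid [ 0.6097 -0.0824  0.0483] rear [ 0.547  -0.0848  0.0244]
```

Call:
play_rows(steps=[{"claw":4.3,"tx":0,"ty":0,"tz":0,"ax":0,"ay":0,"az":0},{"claw":4.3,"tx":0,"ty":0,"tz":0,"ax":0,"ay":0,"az":0},{"claw":4.3,"tx":0,"ty":0,"tz":0,"ax":0,"ay":0,"az":0},{"claw":4.3,"tx":0,"ty":0,"tz":0,"ax":0,"ay":0,"az":0},{"claw":4.3,"tx":0.5,"ty":-3.5,"tz":0,"ax":0,"ay":0,"az":0},{"claw":4.3,"tx":2,"ty":-5,"tz":0,"ax":0,"ay":0,"az":0},{"claw":0,"tx":5,"ty":-5,"tz":0,"ax":0,"ay":0,"az":0},{"claw":0,"tx":5,"ty":-5,"tz":0,"ax":0,"ay":0,"az":0},{"claw":0,"tx":5,"ty":-5,"tz":0,"ax":0,"ay":0,"az":0},{"claw":0,"tx":5,"ty":-5,"tz":0,"ax":0,"ay":0,"az":0},{"claw":0,"tx":5,"ty":-5,"tz":0,"ax":0,"ay":0,"az":0}])

```text
time: 18.82
eef_pos: [0.4999, -0.0835, 0.0633]
tcp_rot: [0.005, -0.707, 0.708, -0.006]
contact_force: [1.2, 0.5, 0.8]
opening: 0.002
```

Run:
```python
from h import *
look("w20")
go(.502,-.0845,.012,180.9)
```

```text
t 18.82 p [ 0.4999 -0.0835  0.0633] yaw -179.14 down [ 0.0019 -0.0012 -1.    ] q [-3.660e-01  1.280e-01  2.103e+00 -1.000e-03  9.090e-01  1.191e+00] F [1.2 0.5 0.8] op 0.002
mid [ 0.5529 -0.083   0.0242] rear [ 0.5109 -0.0853  0.0997]
go (0.502, -0.0845, 0.012, 180.9) t [-0.2   5.12  0.1 ] a [-0.07 -0.04 -0.09] rows 1.2
```

View pics/w20.png

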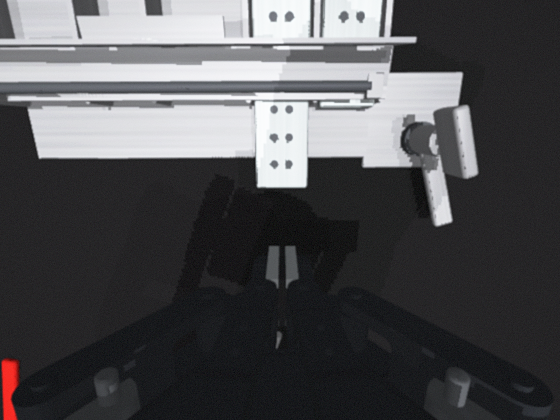

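Call:
play_rows(steps=[{"claw":0,"tx":0,"ty":4,"tz":0.1,"ax":0,"ay":0,"az":0},{"claw":0,"tx":0,"ty":5.1,"tz":0.1,"ax":0,"ay":0,"az":0},{"claw":0,"tx":0,"ty":5.1,"tz":0.1,"ax":0,"ay":0,"az":0},{"claw":0,"tx":-1.5,"ty":5.1,"tz":0.1,"ax":0,"ay":0,"az":0},{"claw":0,"tx":-2.3,"ty":5.1,"tz":0.1,"ax":0,"ay":0,"az":0},{"claw":0,"tx":-3.1,"ty":5.1,"tz":0.1,"ax":0,"ay":0,"az":0},{"claw":0,"tx":-3.9,"ty":5.1,"tz":0.1,"ax":0,"ay":0,"az":0},{"claw":0,"tx":-4.7,"ty":5.1,"tz":0.1,"ax":0,"ay":0,"az":0},{"claw":0,"tx":-5.5,"ty":5.1,"tz":0.1,"ax":0,"ay":0,"az":0},{"claw":0,"tx":-6.2,"ty":5.1,"tz":0.1,"ax":0,"ay":0,"az":0},{"claw":0,"tx":-6.6,"ty":5.1,"tz":0.1,"ax":0,"ay":0,"az":0},{"claw":0,"tx":-6.8,"ty":5.1,"tz":0.1,"ax":0,"ay":0,"az":0}])

```text
time: 19.87
eef_pos: [0.5678, -0.0833, 0.0123]
tcp_rot: [0.005, -0.707, 0.707, -0.006]
contact_force: [-0.9, -0.3, 0.8]
opening: -0.0
```

Call:
play_rows(steps=[{"claw":0,"tx":-0.2,"ty":0,"tz":0,"ax":0,"ay":0,"az":0},{"claw":0,"tx":-0.4,"ty":0,"tz":0,"ax":0,"ay":0,"az":0},{"claw":0,"tx":-0.4,"ty":0,"tz":0,"ax":0,"ay":0,"az":0}])

```text
time: 20.12
eef_pos: [0.5695, -0.0831, 0.0119]
tcp_rot: [0.007, -0.707, 0.707, -0.004]
contact_force: [-4.4, -0.9, 3.6]
opening: 0.001
```

Call:
play_rows(steps=[{"claw":0,"tx":-0.2,"ty":0,"tz":0,"ax":0,"ay":0,"az":0},{"claw":0,"tx":-0.3,"ty":0,"tz":0,"ax":0,"ay":0,"az":0},{"claw":0,"tx":-0.3,"ty":0,"tz":0,"ax":0,"ay":0,"az":0}])

```text
time: 20.37
eef_pos: [0.5695, -0.083, 0.0116]
tcp_rot: [-0.01, 0.707, -0.707, 0.002]
contact_force: [-12.6, -1.4, 10.1]
opening: 0.001
```

Run:
```python
from h import *
look("w21")
```

```text
t 20.37 p [ 0.5695 -0.083   0.0116] yaw -179.06 down [-1.190e-02  4.000e-04 -9.999e-01] q [-0.319  0.356  1.939 -0.004  0.858  1.238] F [-12.6  -1.4  10.1] op 0.001
mid [ 0.6275 -0.0825  0.0243] rear [ 0.581  -0.0849  0.0479]
```

View pics/w21.png

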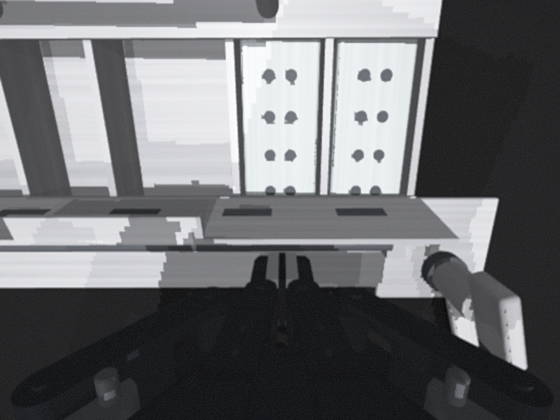

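Call:
play_rows(steps=[{"claw":0,"tx":1,"ty":0,"tz":0,"ax":0,"ay":0,"az":0},{"claw":0,"tx":5,"ty":0,"tz":0,"ax":0,"ay":0,"az":0},{"claw":0,"tx":8,"ty":-2,"tz":0,"ax":0,"ay":0,"az":0},{"claw":0,"tx":8,"ty":-6,"tz":0,"ax":0,"ay":0,"az":0},{"claw":0,"tx":8,"ty":-10,"tz":0,"ax":0,"ay":0,"az":0},{"claw":6,"tx":8,"ty":-14,"tz":-3,"ax":0,"ay":0,"az":0},{"claw":6,"tx":8,"ty":-18,"tz":-6,"ax":0,"ay":0,"az":0},{"claw":6,"tx":7,"ty":-18,"tz":-10,"ax":0,"ay":-5,"az":0},{"claw":6,"tx":6,"ty":-18,"tz":-14,"ax":0,"ay":-10,"az":0},{"claw":6,"tx":5,"ty":-18,"tz":-18,"ax":0,"ay":-15,"az":0},{"claw":6,"tx":4,"ty":-18,"tz":-22,"ax":0,"ay":-20,"az":0},{"claw":6,"tx":3,"ty":-18,"tz":-26,"ax":0,"ay":-25,"az":0}])

```text
time: 21.42
eef_pos: [0.5381, 0.1699, 0.1924]
tcp_rot: [0.159, -0.688, 0.689, -0.161]
contact_force: [0.8, 0.0, -0.0]
opening: 0.705
```

Run:
```python
from h import *
st()
p,d,s=shot("top","t3")
c,a=rect("t3",120,165,180,240,110,n="top")
go(.583,.285,.14,211.4)
```

```text
t 21.42 p [0.5381 0.1699 0.1924] yaw -153.9 down [ 3.4e-03 -3.0e-04 -1.0e+00] q [ 1.260e-01  7.800e-02  1.890e+00 -1.000e-03  1.171e+00  1.242e+00] F [ 0.8  0.  -0. ] op 0.705
ctr [0.6055 0.2753] L,W 0.086 0.0567 ang -84.47
go (0.583, 0.285, 0.14, 211.4) t [-8.77  5.32 -7.76] a [ 0.12 -4.89 -0.38] rows 3.1
```

Partly hidden from the top camera by the arm; I go to the hover and check with the wrist camera.

Call:
play_rows(steps=[{"claw":6,"tx":-8.8,"ty":5.3,"tz":-7.8,"ax":0,"ay":-5,"az":0},{"claw":6,"tx":-8.8,"ty":5.3,"tz":-7.8,"ax":0,"ay":-5,"az":0},{"claw":6,"tx":-8.8,"ty":5.3,"tz":-7.8,"ax":0,"ay":-5,"az":0},{"claw":6,"tx":-8.8,"ty":5.3,"tz":-7.8,"ax":0,"ay":-5,"az":0},{"claw":6,"tx":-8.8,"ty":5.3,"tz":-7.8,"ax":0,"ay":-5,"az":0}])

```text
time: 21.88
eef_pos: [0.5821, 0.2778, 0.1359]
tcp_rot: [0.19, -0.681, 0.682, -0.188]
contact_force: [-0.2, -0.4, 0.2]
opening: 0.707
```

Run:
```python
from h import *
look("w22")
for t in (100,150,180):c,a=rect("w22",210,60,350,250,t)
a=np.radians(a);u=np.array([np.cos(a),np.sin(a)]);q=c-.041*u;print(q)
go(q[0],q[1],.003,180+np.degrees(a))
```

```text
t 21.88 p [0.5821 0.2778 0.1359] yaw -148.99 down [-0.0028 -0.0017 -1.    ] q [ 2.880e-01  3.120e-01  1.726e+00 -1.000e-03  1.106e+00  1.319e+00] F [-0.2 -0.4  0.2] op 0.707
mid [0.6197 0.3015 0.0198] rear [5.101e-01 2.314e-01 1.000e-04]
ctr [0.6191 0.3068] L,W 0.1105 0.0338 ang 31.36
ctr [0.6189 0.307 ] L,W 0.1103 0.0334 ang 30.99
ctr [0.6193 0.3073] L,W 0.1097 0.0326 ang 31.54
[0.58434206 0.28584862]
go (np.float32(0.58434206), np.float32(0.28584862), 0.003, np.float32(211.54012)) t [-0.64 13.46 -0.71] a [-0.06 -0.61  0.08] rows 3.2
```

View pics/w22.png

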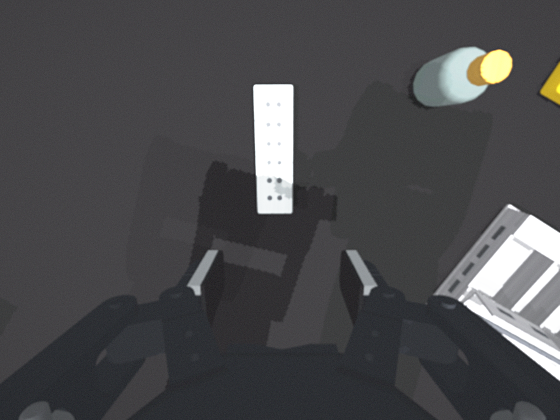

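Call:
play_rows(steps=[{"claw":6,"tx":-0.6,"ty":5,"tz":-0.7,"ax":0,"ay":-0.5,"az":0},{"claw":6,"tx":-0.6,"ty":9,"tz":-0.7,"ax":0,"ay":-0.5,"az":0},{"claw":6,"tx":-0.6,"ty":12,"tz":-0.7,"ax":0,"ay":-0.5,"az":0},{"claw":6,"tx":-0.6,"ty":13.2,"tz":-0.7,"ax":0,"ay":-0.5,"az":0},{"claw":6,"tx":-0.6,"ty":13.2,"tz":-0.7,"ax":0,"ay":-0.5,"az":0},{"claw":2.8,"tx":-0.6,"ty":13.2,"tz":-0.7,"ax":0,"ay":-0.5,"az":0},{"claw":2.8,"tx":-0.6,"ty":13.2,"tz":-0.7,"ax":0,"ay":-0.5,"az":0},{"claw":2.8,"tx":-0.6,"ty":13.2,"tz":-0.7,"ax":0,"ay":-0.5,"az":0},{"claw":2.8,"tx":-0.6,"ty":13.2,"tz":-0.7,"ax":0,"ay":-0.5,"az":0},{"claw":2.8,"tx":-0.6,"ty":13.2,"tz":-0.7,"ax":0,"ay":-0.5,"az":0}])

```text
time: 22.77
eef_pos: [0.5878, 0.2859, 0.0113]
tcp_rot: [0.188, -0.68, 0.681, -0.194]
contact_force: [0.2, -1.0, 7.7]
opening: 0.357
```

Call:
play_rows(steps=[{"claw":2.8,"tx":0,"ty":-4,"tz":0,"ax":0,"ay":0,"az":0},{"claw":2.8,"tx":0,"ty":-8,"tz":0,"ax":0,"ay":0,"az":0},{"claw":2.8,"tx":0,"ty":-11,"tz":0,"ax":0,"ay":0,"az":0},{"claw":2.8,"tx":0,"ty":-11,"tz":0,"ax":0,"ay":0,"az":0}])

```text
time: 23.1
eef_pos: [0.5902, 0.2872, 0.1277]
tcp_rot: [0.185, -0.68, 0.681, -0.198]
contact_force: [0.6, -0.5, 0.1]
opening: 0.357
```

Run:
```python
from h import *
look("w23")
w=c2w(-.160,.038+.0017);print(w)
go(w[0],w[1],.11,180.9)
```

```text
t 23.1 p [0.5902 0.2872 0.1277] yaw -148.62 down [ 0.0179  0.0043 -0.9998] q [ 2.990e-01  3.340e-01  1.715e+00 -1.000e-03  1.074e+00  1.323e+00] F [ 0.6 -0.5  0.1] op 0.357
mid [0.6386 0.3164 0.1371] rear [0.5868 0.2829 0.1366]
[0.47233151 0.00770157]
go (np.float64(0.4723315082394172), np.float64(0.007701568467743367), 0.11, 180.9) t [24.45  1.18 17.76] a [-0.06 30.47 -0.77] rows 7.3
```

Call:
play_rows(steps=[{"claw":2.8,"tx":24.4,"ty":0.8,"tz":17.8,"ax":0,"ay":30.5,"az":-0.2},{"claw":2.8,"tx":24.4,"ty":0.8,"tz":17.8,"ax":0,"ay":30.5,"az":-0.2},{"claw":2.8,"tx":24.4,"ty":0.8,"tz":17.8,"ax":0,"ay":30.5,"az":-0.2},{"claw":2.8,"tx":24.4,"ty":0.8,"tz":17.8,"ax":0,"ay":30.5,"az":-0.2},{"claw":2.8,"tx":24.4,"ty":0.8,"tz":17.8,"ax":0,"ay":30.5,"az":-0.2},{"claw":2.8,"tx":24.4,"ty":0.8,"tz":17.8,"ax":0,"ay":30.5,"az":-0.2},{"claw":2.8,"tx":24.4,"ty":0.8,"tz":17.8,"ax":0,"ay":30.5,"az":-0.2},{"claw":2.8,"tx":24.4,"ty":0.8,"tz":17.8,"ax":0,"ay":30.5,"az":-0.2},{"claw":2.8,"tx":24.4,"ty":0.8,"tz":17.8,"ax":0,"ay":30.5,"az":-0.2},{"claw":2.8,"tx":24.4,"ty":0.8,"tz":17.8,"ax":0,"ay":30.5,"az":-0.2},{"claw":2.8,"tx":24.4,"ty":0.8,"tz":17.8,"ax":0,"ay":30.5,"az":-0.2}])

```text
time: 24.07
eef_pos: [0.4693, 0.0072, 0.109]
tcp_rot: [0.006, -0.707, 0.708, -0.005]
contact_force: [0.4, 0.2, -1.5]
opening: 0.356
```

Run:
```python
from h import *
look("w24")
crop("w24",220,45,330,310,3,"w24c")
go(.4723,.0077,.025,180.9)
```

```text
t 24.07 p [0.4693 0.0072 0.109 ] yaw -179.11 down [-0.0021 -0.0014 -1.    ] q [-2.000e-01 -2.900e-02  2.167e+00 -2.000e-03  1.006e+00  1.356e+00] F [ 0.4  0.2 -1.5] op 0.356
mid [0.5268 0.0074 0.1174] rear [0.4652 0.005  0.1181]
go (0.4723, 0.0077, 0.025, 180.9) t [-0.3   8.4  -0.03] a [-0.08  0.04  0.13] rows 2.0
```

View pics/w24c.png

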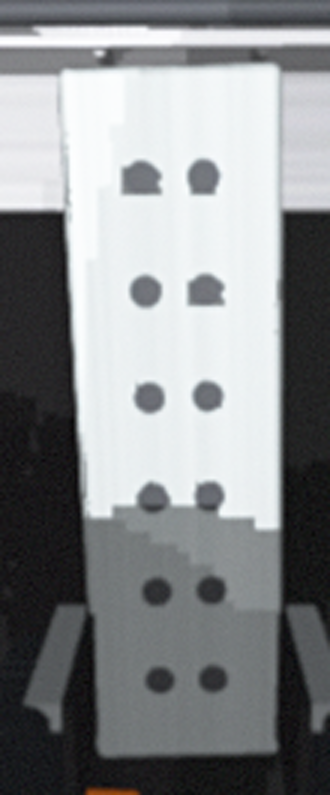

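View pics/w24.png

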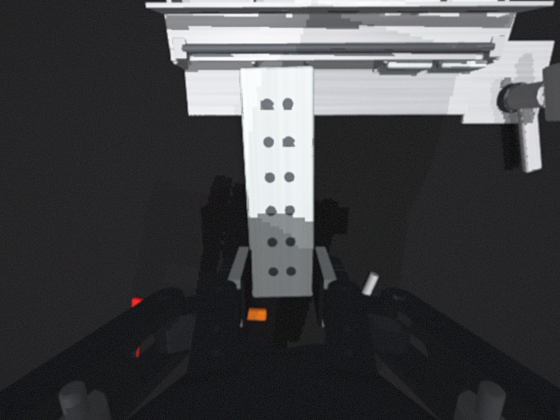

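Run:
```python
from h import *
g=lambda x,y:(220+(x+.5)/3-.5,45+(y+.5)/3-.5)
boxintool(g(63,70),g(280,66),g(99,754),g(277,752),-.0088)
```

```text
tool x,z mm [[-93.2, -15.7], [-93.7, 14.6], [15.3, -13.7], [15.0, 17.3]]
len 108.6 w 30.3 30.9 front mid [-93.46  -0.51] rear mid [15.15  1.81] slope deg -1.22
```

Call:
play_rows(steps=[{"claw":2.8,"tx":-0.3,"ty":2,"tz":0,"ax":0,"ay":1.1,"az":0.1},{"claw":2.8,"tx":-0.3,"ty":4,"tz":0,"ax":0,"ay":1.1,"az":0.1},{"claw":2.8,"tx":-0.3,"ty":6,"tz":0,"ax":0,"ay":1.1,"az":0.1},{"claw":2.8,"tx":-0.3,"ty":8,"tz":0,"ax":0,"ay":1.1,"az":0.1},{"claw":2.8,"tx":-0.3,"ty":9,"tz":0,"ax":0,"ay":1.1,"az":0.1},{"claw":2.8,"tx":-0.3,"ty":9,"tz":0,"ax":0,"ay":1.1,"az":0.1},{"claw":2.8,"tx":-0.3,"ty":9,"tz":0,"ax":0,"ay":1.1,"az":0.1}])

```text
time: 24.7
eef_pos: [0.472, 0.007, 0.0189]
tcp_rot: [-0.0, -0.707, 0.708, 0.001]
contact_force: [0.0, 0.5, -0.8]
opening: 0.356
```

Run:
```python
from h import *
look("w25")
```

```text
t 24.7 p [0.472  0.007  0.0189] yaw 179.84 down [-0.0014 -0.0016 -1.    ] q [-0.199  0.141  2.193 -0.003  0.808  1.376] F [ 0.   0.5 -0.8] op 0.356
mid [0.5295 0.0062 0.0273] rear [0.468  0.0049 0.0281]
```

View pics/w25c.png

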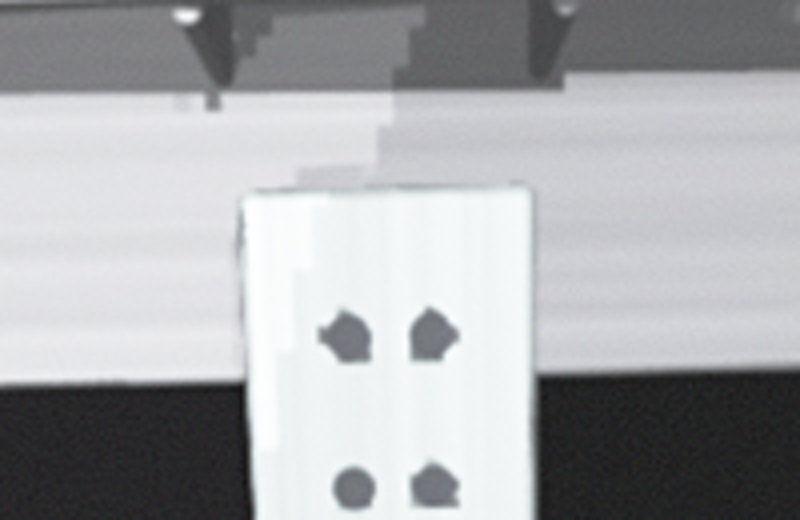

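Call:
play_rows(steps=[{"claw":2.8,"tx":0,"ty":0.12,"tz":-0.05,"ax":0,"ay":0,"az":0},{"claw":2.8,"tx":-0.6,"ty":0.12,"tz":-0.06,"ax":0,"ay":0,"az":0},{"claw":2.8,"tx":-1.3,"ty":0.12,"tz":-0.08,"ax":0,"ay":0,"az":0},{"claw":2.8,"tx":-1.3,"ty":0.12,"tz":-0.08,"ax":0,"ay":0,"az":0},{"claw":2.8,"tx":-1.3,"ty":0.12,"tz":-0.08,"ax":0,"ay":0,"az":0}])

```text
time: 25.17
eef_pos: [0.4859, 0.0068, 0.0185]
tcp_rot: [-0.002, -0.706, 0.708, 0.001]
contact_force: [0.0, 0.2, -1.1]
opening: 0.355
```

Run:
```python
from h import *
look("w26")
```

```text
t 25.17 p [0.4859 0.0068 0.0185] yaw 179.76 down [ 9.0e-04 -2.1e-03 -1.0e+00] q [-0.194  0.169  2.162 -0.003  0.81   1.383] F [ 0.   0.2 -1.1] op 0.355
mid [0.5434 0.0059 0.027 ] rear [0.4818 0.0047 0.0276]
```

View pics/w26c.png

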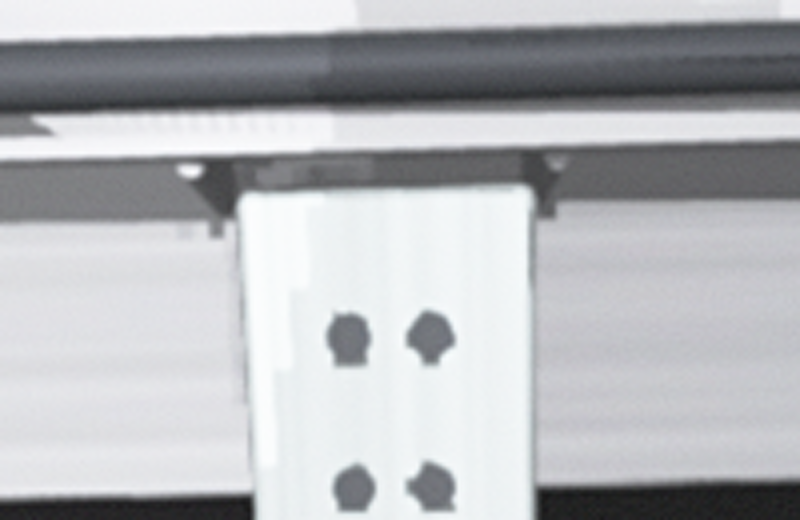

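Call:
play_rows(steps=[{"claw":2.8,"tx":0,"ty":0.1,"tz":-0.12,"ax":0,"ay":0,"az":0},{"claw":2.8,"tx":0,"ty":0.1,"tz":-0.12,"ax":0,"ay":0,"az":0},{"claw":2.8,"tx":0,"ty":0.1,"tz":-0.12,"ax":0,"ay":0,"az":0}])

```text
time: 25.47
eef_pos: [0.4845, 0.0083, 0.0166]
tcp_rot: [-0.001, -0.707, 0.708, 0.002]
contact_force: [-0.5, -0.8, -0.1]
opening: 0.351
```

Run:
```python
from h import *
look("w27")
```

```text
t 25.47 p [0.4845 0.0083 0.0166] yaw 179.76 down [-0.0012 -0.0017 -1.    ] q [-0.192  0.17   2.164 -0.003  0.807  1.385] F [-0.5 -0.8 -0.1] op 0.351
mid [0.542  0.0077 0.025 ] rear [0.4803 0.0062 0.0257]
```

View pics/w27c.png

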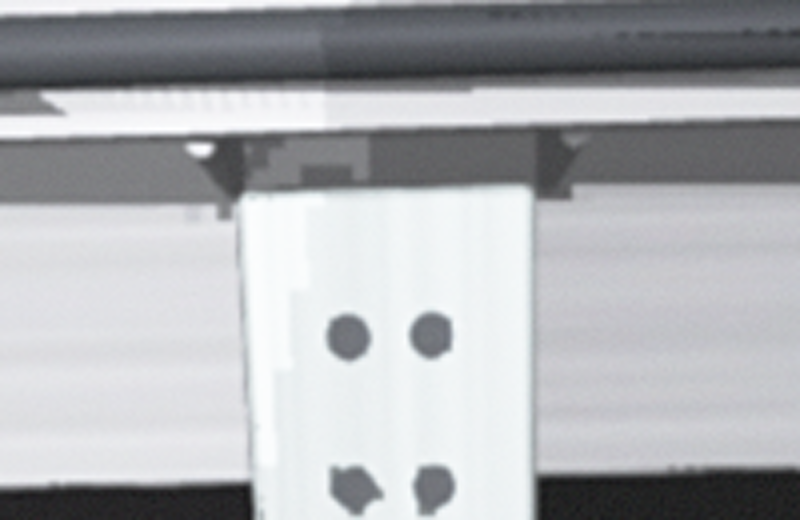

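Call:
play_rows(steps=[{"claw":2.8,"tx":-0.6,"ty":0,"tz":-0.01,"ax":0,"ay":0,"az":0},{"claw":2.8,"tx":-1.2,"ty":0,"tz":-0.03,"ax":0,"ay":0,"az":0},{"claw":2.8,"tx":-1.8,"ty":0,"tz":-0.04,"ax":0,"ay":0,"az":0},{"claw":2.8,"tx":-2.4,"ty":0,"tz":-0.05,"ax":0,"ay":0,"az":0},{"claw":2.8,"tx":-2.4,"ty":0,"tz":-0.05,"ax":0,"ay":0,"az":0}])

```text
time: 25.93
eef_pos: [0.5107, 0.0084, 0.0173]
tcp_rot: [-0.002, -0.706, 0.708, 0.001]
contact_force: [-0.2, -0.4, -1.1]
opening: 0.353
```

Run:
```python
from h import *
look("w28")
```

```text
t 25.93 p [0.5107 0.0084 0.0173] yaw 179.76 down [ 0.0015 -0.0022 -1.    ] q [-0.182  0.219  2.104 -0.003  0.817  1.395] F [-0.2 -0.4 -1.1] op 0.353
mid [0.5683 0.0074 0.0258] rear [0.5066 0.0063 0.0264]
```

View pics/w28.png

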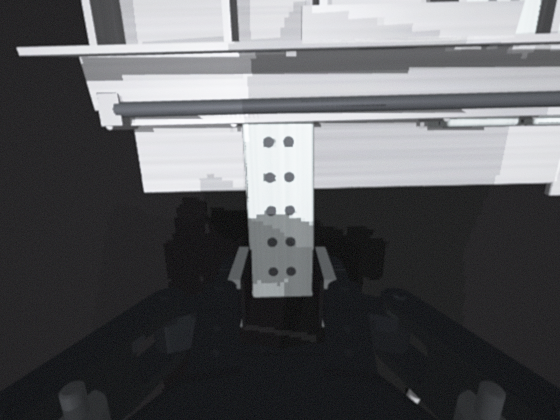

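Inside the mouth and free; continue, lower and release, then back out.

Call:
play_rows(steps=[{"claw":2.8,"tx":-0.8,"ty":0,"tz":-0.02,"ax":0,"ay":0,"az":0},{"claw":2.8,"tx":-1.6,"ty":0,"tz":-0.03,"ax":0,"ay":0,"az":0},{"claw":2.8,"tx":-2.4,"ty":0,"tz":-0.05,"ax":0,"ay":0,"az":0},{"claw":2.8,"tx":-3.2,"ty":0,"tz":-0.07,"ax":0,"ay":0,"az":0},{"claw":2.8,"tx":-3.8,"ty":0,"tz":-0.08,"ax":0,"ay":0,"az":0},{"claw":2.8,"tx":-3.8,"ty":0.1,"tz":-0.08,"ax":0,"ay":0,"az":0},{"claw":2.8,"tx":-3.8,"ty":0.1,"tz":-0.08,"ax":0,"ay":0,"az":0}])

```text
time: 26.57
eef_pos: [0.5472, 0.0092, 0.0156]
tcp_rot: [-0.001, -0.706, 0.708, 0.002]
contact_force: [-0.1, -0.4, -0.6]
opening: 0.358
```

Call:
play_rows(steps=[{"claw":4.3,"tx":0,"ty":0,"tz":0,"ax":0,"ay":0,"az":0},{"claw":4.3,"tx":0,"ty":0,"tz":0,"ax":0,"ay":0,"az":0},{"claw":4.3,"tx":0,"ty":0,"tz":0,"ax":0,"ay":0,"az":0},{"claw":4.3,"tx":0,"ty":0,"tz":0,"ax":0,"ay":0,"az":0},{"claw":4.3,"tx":0.5,"ty":-3.5,"tz":0,"ax":0,"ay":0,"az":0},{"claw":4.3,"tx":2,"ty":-5,"tz":0,"ax":0,"ay":0,"az":0},{"claw":0,"tx":5,"ty":-5,"tz":0,"ax":0,"ay":0,"az":0},{"claw":0,"tx":5,"ty":-5,"tz":0,"ax":0,"ay":0,"az":0},{"claw":0,"tx":5,"ty":-5,"tz":0,"ax":0,"ay":0,"az":0},{"claw":0,"tx":5,"ty":-5,"tz":0,"ax":0,"ay":0,"az":0},{"claw":0,"tx":5,"ty":-5,"tz":0,"ax":0,"ay":0,"az":0}])

```text
time: 27.48
eef_pos: [0.4978, 0.0094, 0.0661]
tcp_rot: [-0.002, -0.706, 0.708, 0.001]
contact_force: [1.1, 0.8, 0.2]
opening: 0.0
```

Run:
```python
from h import *
look("w29")
go(.499,.0075,.012,181)
```

```text
t 27.48 p [0.4978 0.0094 0.0661] yaw 179.75 down [ 5.e-04 -2.e-03 -1.e+00] q [-1.840e-01  1.050e-01  2.122e+00 -2.000e-03  9.140e-01  1.392e+00] F [1.1 0.8 0.2] op 0.0
mid [0.5504 0.0092 0.0242] rear [0.5088 0.0074 0.1024]
go (0.499, 0.0075, 0.012, 181) t [-0.12  5.4   0.17] a [-0.11 -1.25 -0.01] rows 1.3
```

View pics/w29.png

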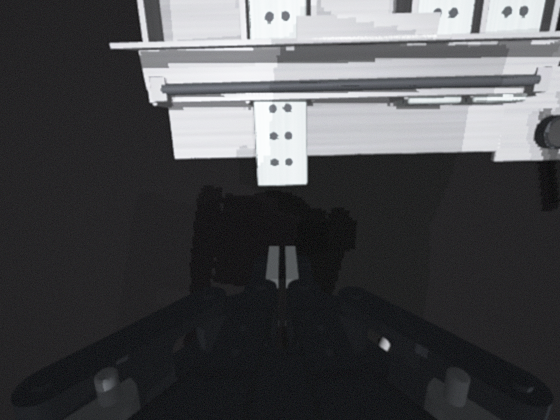

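Call:
play_rows(steps=[{"claw":0,"tx":-0.1,"ty":4,"tz":0.1,"ax":0,"ay":-1.2,"az":0},{"claw":0,"tx":-0.1,"ty":5.4,"tz":0.1,"ax":0,"ay":-1.2,"az":0},{"claw":0,"tx":-0.1,"ty":5.4,"tz":0.1,"ax":0,"ay":-1.2,"az":0},{"claw":0,"tx":-1.5,"ty":5.4,"tz":0.1,"ax":0,"ay":-1.2,"az":0},{"claw":0,"tx":-2.3,"ty":5.4,"tz":0.1,"ax":0,"ay":-1.2,"az":0},{"claw":0,"tx":-3.1,"ty":5.4,"tz":0.1,"ax":0,"ay":-1.2,"az":0},{"claw":0,"tx":-3.9,"ty":5.4,"tz":0.1,"ax":0,"ay":-1.2,"az":0},{"claw":0,"tx":-4.7,"ty":5.4,"tz":0.1,"ax":0,"ay":-1.2,"az":0},{"claw":0,"tx":-5.5,"ty":5.4,"tz":0.1,"ax":0,"ay":-1.2,"az":0},{"claw":0,"tx":-6.2,"ty":5.4,"tz":0.1,"ax":0,"ay":-1.2,"az":0},{"claw":0,"tx":-6.7,"ty":5.4,"tz":0.1,"ax":0,"ay":-1.2,"az":0},{"claw":0,"tx":-6.9,"ty":5.4,"tz":0.1,"ax":0,"ay":-1.2,"az":0}])

```text
time: 28.53
eef_pos: [0.5668, 0.0081, 0.0119]
tcp_rot: [0.006, -0.706, 0.708, -0.006]
contact_force: [-1.5, -0.8, 1.4]
opening: 0.002
```

Call:
play_rows(steps=[{"claw":0,"tx":-0.2,"ty":0,"tz":0,"ax":0,"ay":0,"az":0},{"claw":0,"tx":-0.4,"ty":0,"tz":0,"ax":0,"ay":0,"az":0},{"claw":0,"tx":-0.4,"ty":0,"tz":0,"ax":0,"ay":0,"az":0}])

```text
time: 28.78
eef_pos: [0.5677, 0.0083, 0.0113]
tcp_rot: [0.009, -0.707, 0.708, -0.004]
contact_force: [-6.3, -1.0, 5.3]
opening: 0.004
```

Call:
play_rows(steps=[{"claw":0,"tx":-0.2,"ty":0,"tz":0,"ax":0,"ay":0,"az":0},{"claw":0,"tx":-0.2,"ty":0,"tz":0,"ax":0,"ay":0,"az":0},{"claw":0,"tx":-0.2,"ty":0,"tz":0,"ax":0,"ay":0,"az":0}])

```text
time: 29.03
eef_pos: [0.5677, 0.0084, 0.011]
tcp_rot: [0.01, -0.707, 0.708, -0.002]
contact_force: [-9.6, -0.8, 8.3]
opening: -0.001
```

Call:
play_rows(steps=[{"claw":0,"tx":1,"ty":0,"tz":0,"ax":0,"ay":0,"az":0},{"claw":0,"tx":5,"ty":0,"tz":0,"ax":0,"ay":0,"az":0},{"claw":0,"tx":9,"ty":-2,"tz":0,"ax":0,"ay":0,"az":0},{"claw":0,"tx":10,"ty":-6,"tz":0,"ax":0,"ay":0,"az":0},{"claw":0,"tx":10,"ty":-10,"tz":2,"ax":0,"ay":0,"az":0},{"claw":0,"tx":10,"ty":-14,"tz":4,"ax":0,"ay":0,"az":0},{"claw":0,"tx":10,"ty":-17,"tz":4,"ax":0,"ay":0,"az":0},{"claw":0,"tx":10,"ty":-17,"tz":4,"ax":0,"ay":0,"az":0}])

```text
time: 29.7
eef_pos: [0.4774, -0.0353, 0.1909]
tcp_rot: [-0.001, -0.705, 0.71, -0.011]
contact_force: [1.1, -0.7, 1.0]
opening: 0.004
```

Run:
```python
from h import *
look("w30")
p,d,s=shot("scene","s2");crop("s2",170,170,330,280,5,"s2c")
```

```text
t 29.7 p [ 0.4774 -0.0353  0.1909] yaw -179.13 down [ 0.017  -0.0068 -0.9998] q [-2.850e-01 -1.290e-01  2.095e+00 -2.000e-03  1.157e+00  1.271e+00] F [ 1.1 -0.7  1. ] op 0.004
mid [ 5.195e-01 -3.490e-02  3.000e-04] rear [ 0.4879 -0.037   0.2275]
```

View pics/w30.png

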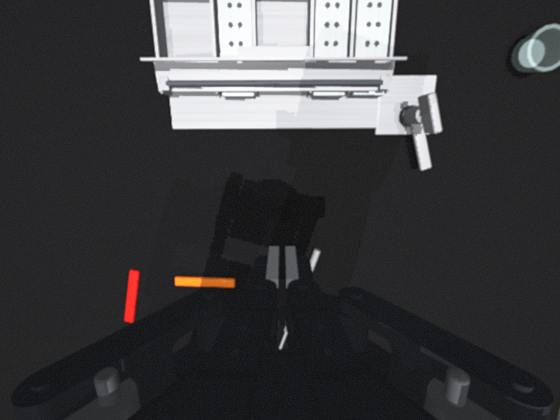

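View pics/s2c.png

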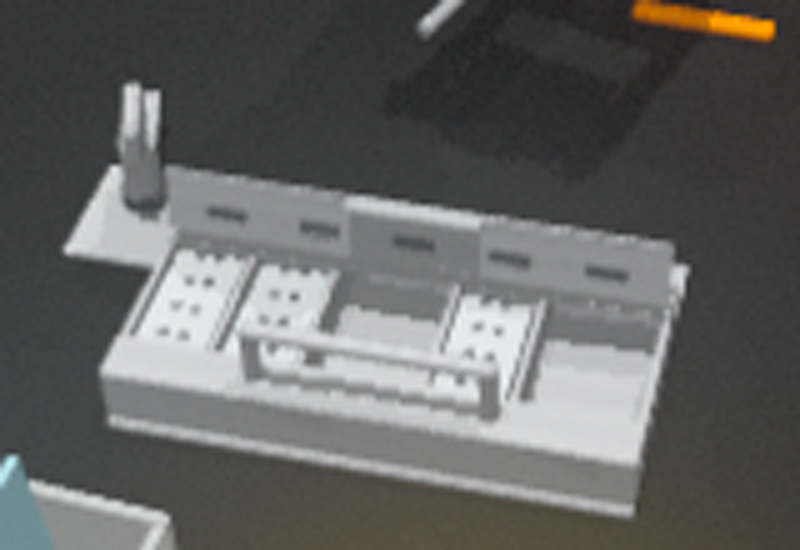

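Run:
```python
from h import *
go(.641,-.03,.19,181)
```

```text
go (0.641, -0.03, 0.19, 181) t [-16.72  -0.5   -0.09] a [-0.2  -0.08 -0.32] rows 4.0
```

Call:
play_rows(steps=[{"claw":0,"tx":-16.5,"ty":0,"tz":0,"ax":0,"ay":0,"az":-0.3},{"claw":0,"tx":-16.5,"ty":0,"tz":0,"ax":0,"ay":0,"az":-0.3},{"claw":0,"tx":-16.5,"ty":0,"tz":0,"ax":0,"ay":0,"az":-0.3},{"claw":0,"tx":-16.5,"ty":0,"tz":0,"ax":0,"ay":0,"az":-0.3},{"claw":0,"tx":-16.5,"ty":0,"tz":0,"ax":0,"ay":0,"az":-0.3},{"claw":0,"tx":-16.5,"ty":8,"tz":0,"ax":0,"ay":0,"az":-0.3},{"claw":0,"tx":-16.5,"ty":8,"tz":0,"ax":0,"ay":0,"az":-0.3},{"claw":0,"tx":-16.5,"ty":8,"tz":0,"ax":0,"ay":0,"az":-0.3}])

```text
time: 30.47
eef_pos: [0.6299, -0.0286, 0.0897]
tcp_rot: [-0.015, 0.708, -0.706, -0.003]
contact_force: [-1.9, -0.2, -1.8]
opening: -0.005
```

Run:
```python
from h import *
st()
go(.641,-.03,.056,181)
p,d,s=shot("scene","s3");crop("s3",170,150,330,270,5,"s3c")
p,d,s=shot("wrist","w31")
```

```text
t 30.47 p [ 0.6299 -0.0286  0.0897] yaw -179.01 down [-0.0261  0.0024 -0.9997] q [-0.205  0.351  1.772 -0.003  1.046  1.351] F [-1.9 -0.2 -1.8] op -0.005
go (0.641, -0.03, 0.056, 181) t [-1.19  3.34  0.17] a [ 0.16 -0.02  1.49] rows 0.9
```

View pics/s3c.png

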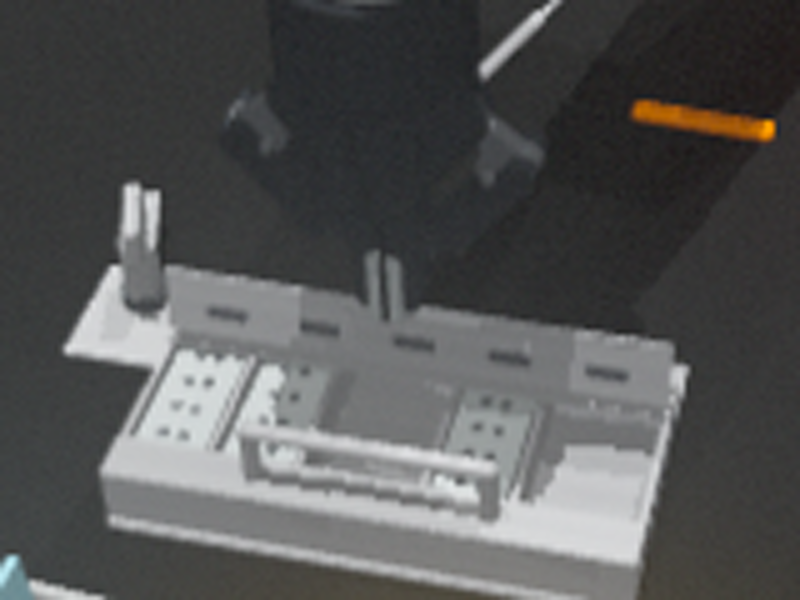

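Call:
play_rows(steps=[{"claw":0,"tx":0,"ty":0,"tz":0,"ax":0,"ay":0,"az":0},{"claw":0,"tx":0,"ty":0,"tz":0,"ax":0,"ay":0,"az":0}])

```text
time: 30.73
eef_pos: [0.6392, -0.0307, 0.1049]
tcp_rot: [0.006, -0.706, 0.708, -0.006]
contact_force: [0.3, -0.1, 0.0]
opening: -0.001
```

Run:
```python
from h import *
st()
go(.643,-.03,.10,181)
p,d,s=shot("wrist","w31")
tilt("w31")
```

```text
t 30.73 p [ 0.6392 -0.0307  0.1049] yaw -179.04 down [-7.0e-04 -2.9e-03 -1.0e+00] q [-0.205  0.337  1.757 -0.003  1.047  1.351] F [ 0.3 -0.1  0. ] op -0.001
go (0.643, -0.03, 0.1, 181) t [-0.38  0.49 -0.07] a [-0.17 -0.04  0.05] rows 0.1
w31 96418 table: down in tool [-5.0e-04  1.0e+00 -3.7e-03] measured [-8.0e-04  1.0e+00 -2.9e-03] TCP height 0.1046 measured z 0.1049
```

View pics/w31.png

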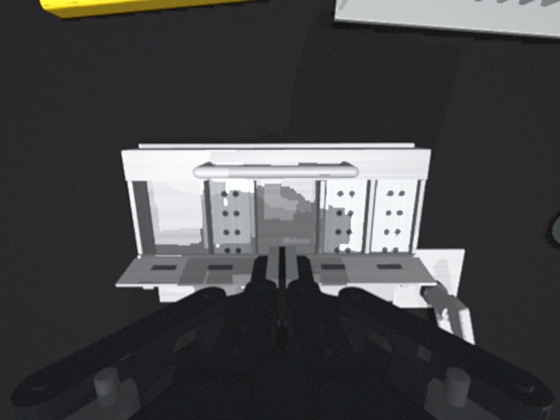

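Run:
```python
from h import *
s=np.load("pics/w31_s.npy",allow_pickle=True).item();d=np.load("pics/w31.npy");P=cloud("wrist",d,s)
for v in (252,256,260,265,270,275,280,283,286): print(v,P[v,200].round(3),P[v,380].round(3))
```

```text
252 [0.598 0.041 0.005] [ 0.61  -0.114  0.024]
256 [0.607 0.033 0.031] [ 0.609 -0.113  0.03 ]
260 [0.609 0.03  0.043] [ 0.611 -0.108  0.043]
265 [0.608 0.029 0.048] [ 0.61  -0.106  0.049]
270 [0.607 0.027 0.054] [ 0.609 -0.105  0.054]
275 [0.605 0.026 0.059] [ 0.608 -0.103  0.06 ]
280 [0.605 0.024 0.065] [ 0.606 -0.102  0.065]
283 [0.604 0.024 0.067] [ 0.606 -0.101  0.067]
286 [0.564 0.043 0.004] [ 0.566 -0.126  0.004]
```

Call:
play_rows(steps=[{"claw":0,"tx":-0.3,"ty":3,"tz":0,"ax":0,"ay":0,"az":0},{"claw":0,"tx":-0.3,"ty":5,"tz":0,"ax":0,"ay":0,"az":0},{"claw":0,"tx":-0.3,"ty":5,"tz":0,"ax":0,"ay":0,"az":0},{"claw":0,"tx":0.5,"ty":5,"tz":0,"ax":0,"ay":0,"az":0},{"claw":0,"tx":1.3,"ty":5,"tz":0,"ax":0,"ay":0,"az":0},{"claw":0,"tx":2,"ty":5,"tz":0,"ax":0,"ay":0,"az":0},{"claw":0,"tx":2.7,"ty":5,"tz":0,"ax":0,"ay":0,"az":0},{"claw":0,"tx":3.4,"ty":5,"tz":0,"ax":0,"ay":0,"az":0}])

```text
time: 31.45
eef_pos: [0.6069, -0.0316, 0.0565]
tcp_rot: [0.003, -0.706, 0.708, -0.008]
contact_force: [5.9, 2.3, 11.5]
opening: -0.003
```

Run:
```python
from h import *
st()
p,d,s=shot("scene","s4");crop("s4",170,150,330,270,5,"s4c")
```

```text
t 31.45 p [ 0.6069 -0.0316  0.0565] yaw -179.1 down [ 0.0061 -0.003  -1.    ] q [-0.218  0.336  1.861 -0.002  0.937  1.338] F [ 5.9  2.3 11.5] op -0.003
```

View pics/s4c.png

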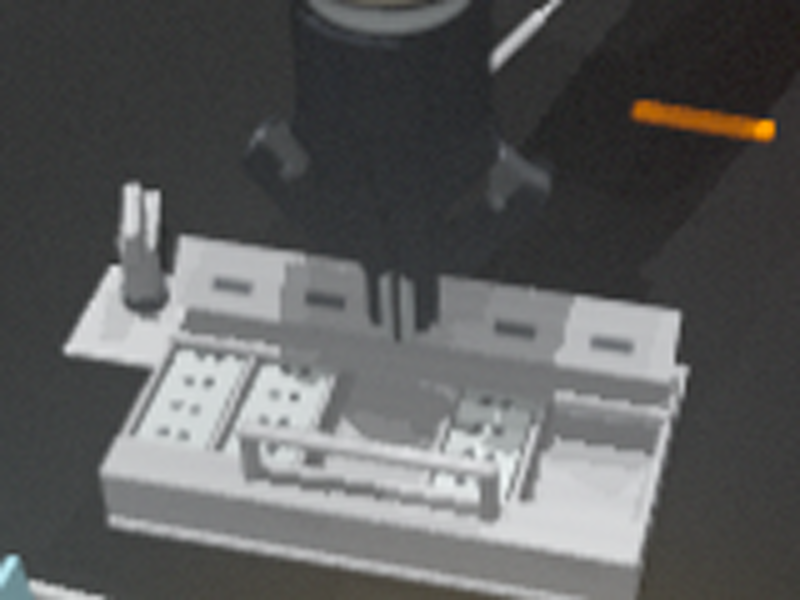

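Call:
play_rows(steps=[{"claw":0,"tx":0,"ty":-0.6,"tz":0,"ax":0,"ay":0,"az":0},{"claw":0,"tx":0.7,"ty":-0.6,"tz":0,"ax":0,"ay":0,"az":0},{"claw":0,"tx":1.4,"ty":-0.6,"tz":0,"ax":0,"ay":0,"az":0},{"claw":0,"tx":2.1,"ty":-0.6,"tz":0,"ax":0,"ay":0,"az":0},{"claw":0,"tx":2.1,"ty":-0.6,"tz":0,"ax":0,"ay":0,"az":0}])

```text
time: 31.92
eef_pos: [0.5798, -0.0312, 0.0573]
tcp_rot: [0.009, -0.707, 0.708, -0.003]
contact_force: [-0.2, -0.3, 0.4]
opening: -0.004
```

Run:
```python
from h import *
st()
p,d,s=shot("scene","s5");crop("s5",170,150,330,270,5,"s5c")
```

```text
t 31.92 p [ 0.5798 -0.0312  0.0573] yaw -179.05 down [-0.0091 -0.0014 -1.    ] q [-0.227  0.291  1.919 -0.004  0.94   1.33 ] F [-0.2 -0.3  0.4] op -0.004
```

View pics/s5c.png

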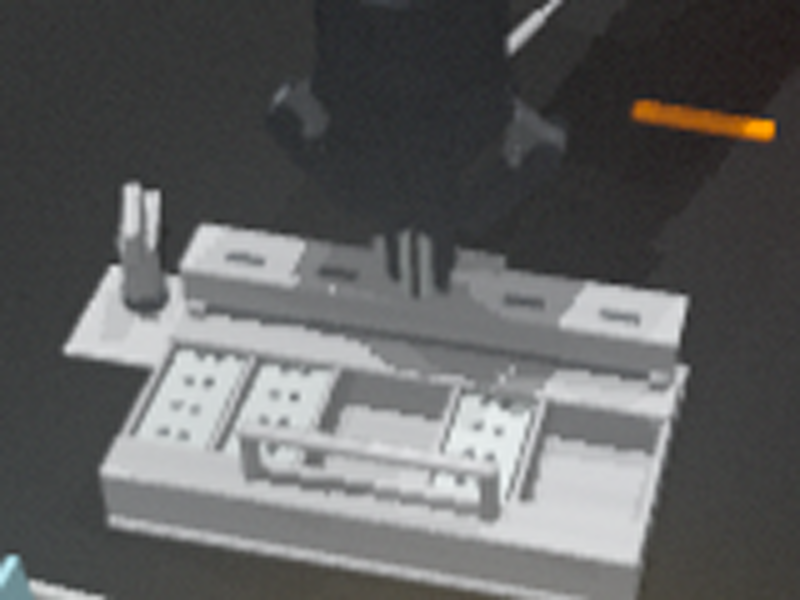

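Call:
play_rows(steps=[{"claw":0,"tx":0.8,"ty":0,"tz":0,"ax":0,"ay":0,"az":0},{"claw":0,"tx":1.6,"ty":0,"tz":0,"ax":0,"ay":0,"az":0},{"claw":0,"tx":2.4,"ty":0,"tz":0,"ax":0,"ay":0,"az":0},{"claw":0,"tx":3.2,"ty":0,"tz":0,"ax":0,"ay":0,"az":0},{"claw":0,"tx":4,"ty":0,"tz":0,"ax":0,"ay":0,"az":0},{"claw":0,"tx":5,"ty":0,"tz":0,"ax":0,"ay":0,"az":0},{"claw":0,"tx":5,"ty":-4,"tz":0,"ax":0,"ay":0,"az":0},{"claw":0,"tx":5,"ty":-8,"tz":0,"ax":0,"ay":0,"az":0},{"claw":0,"tx":5,"ty":-8,"tz":0,"ax":0,"ay":0,"az":0}])

```text
time: 32.72
eef_pos: [0.5371, -0.0333, 0.1469]
tcp_rot: [0.003, -0.705, 0.709, -0.009]
contact_force: [2.4, -0.9, 1.1]
opening: -0.003
```

Run:
```python
from h import *
st()
p,d,s=shot("scene","s6");crop("s6",170,150,330,270,5,"s6c")
p,d,s=shot("wrist","w32")
```

```text
t 32.72 p [ 0.5371 -0.0333  0.1469] yaw -179.03 down [ 0.0086 -0.0056 -0.9999] q [-0.249  0.068  1.99  -0.004  1.074  1.307] F [ 2.4 -0.9  1.1] op -0.003
```

View pics/s6c.png

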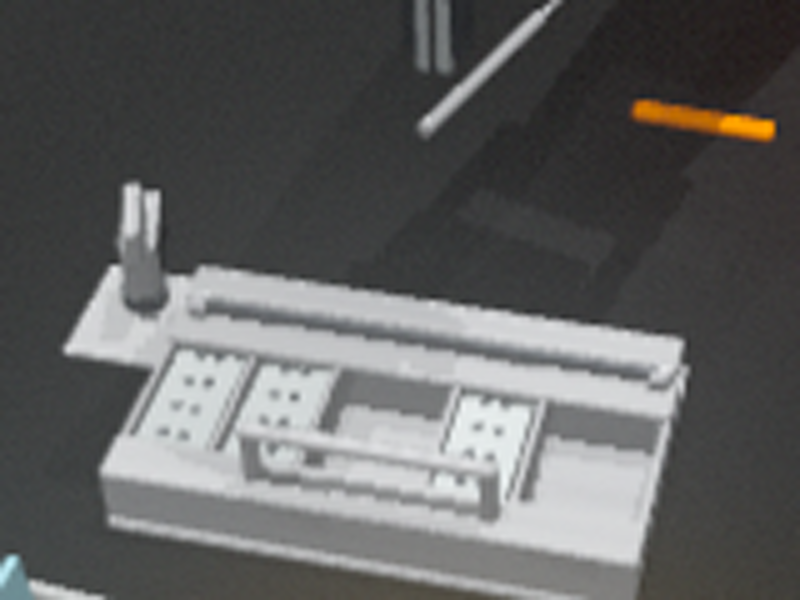

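View pics/w32.png

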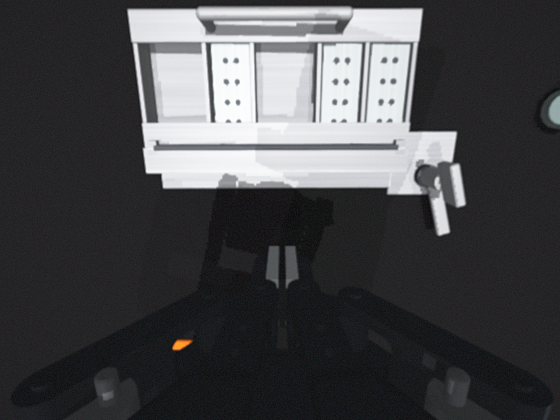

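Run:
```python
from h import *
d=np.load("pics/w32.npy");s=np.load("pics/w32_s.npy",allow_pickle=True).item();P=cloud("wrist",d,s)
print("c latch",c2w(-.073,-.1445),"leg",[P[v,300].round(3).tolist() for v in (155,160,165,170,173,176,180)])
r=P[120:240,400:480].reshape(-1,3)
f=r[(r[:,2]>.056)&(r[:,2]<.066)];c=f.mean(0);V=np.linalg.svd(f[:,:2]-c[:2])[2] if len(f)<3000 else None
print("fin top",len(f),c.round(4),f.min(0).round(4),f.max(0).round(4),"dir",np.degrees(np.arctan2(V[0,1],V[0,0])))
a=r[(r[:,2]>.012)&(r[:,2]<.024)&(r[:,0]<.545)];c2=a.mean(0);V=np.linalg.svd(a[:,:2]-c2[:2])[2]
print("arm",len(a),c2.round(4),a.min(0).round(4),a.max(0).round(4),np.degrees(np.arctan2(V[0,1],V[0,0])))
crop("w32",380,110,500,250,5,"w32c")
```

```text
c latch [ 0.56253299 -0.17495202] leg [[0.583, -0.05, 0.038], [0.579, -0.05, 0.038], [0.574, -0.05, 0.038], [0.57, -0.05, 0.039], [0.564, -0.052, 0.01], [0.56, -0.052, 0.005], [0.556, -0.053, 0.005]]
fin top 519 [ 0.5639 -0.1727  0.0594] [ 0.5458 -0.1827  0.056 ] [ 0.581  -0.1641  0.0625] dir -161.2061697415597
arm 511 [ 0.5274 -0.185   0.0217] [ 0.5077 -0.197   0.0169] [ 0.545  -0.1739  0.024 ] -159.79994519500056
```

View pics/w32c.png

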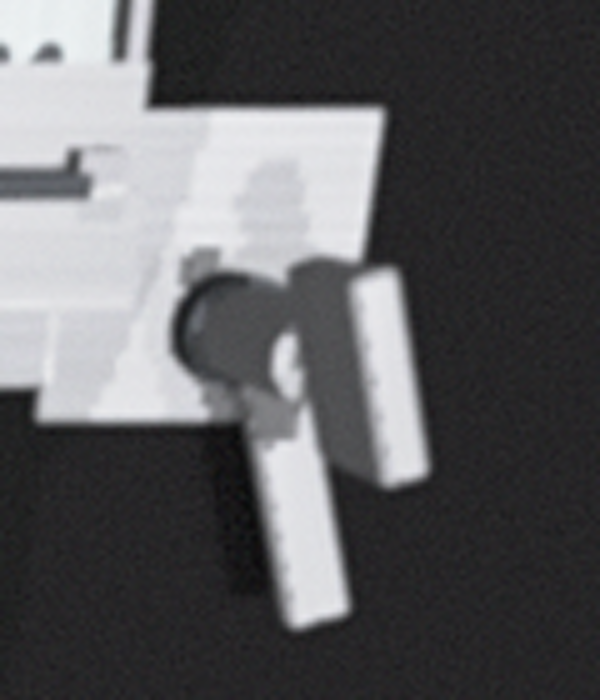

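Run:
```python
from h import *
go(.5635,-.173,.12,199.5)
```

```text
go (0.5635, -0.173, 0.12, 199.5) t [-2.72  2.15 14.08] a [ -0.18 -18.54   0.06] rows 3.5
```

Call:
play_rows(steps=[{"claw":2.6,"tx":-2.7,"ty":2.2,"tz":14.1,"ax":0,"ay":-18.5,"az":0},{"claw":2.6,"tx":-2.7,"ty":2.2,"tz":14.1,"ax":0,"ay":-18.5,"az":0},{"claw":2.6,"tx":-2.7,"ty":2.2,"tz":14.1,"ax":0,"ay":-18.5,"az":0},{"claw":2.6,"tx":-2.7,"ty":2.2,"tz":14.1,"ax":0,"ay":-18.5,"az":0},{"claw":2.6,"tx":-2.7,"ty":2.2,"tz":14.1,"ax":0,"ay":-18.5,"az":0},{"claw":2.6,"tx":-2.7,"ty":2.2,"tz":14.1,"ax":0,"ay":-18.5,"az":0},{"claw":2.6,"tx":-2.7,"ty":2.2,"tz":14.1,"ax":0,"ay":-18.5,"az":0},{"claw":2.6,"tx":-2.7,"ty":2.2,"tz":14.1,"ax":0,"ay":-18.5,"az":0}])

```text
time: 33.48
eef_pos: [0.5612, -0.1713, 0.1157]
tcp_rot: [-0.122, 0.697, -0.697, 0.117]
contact_force: [-0.0, 0.9, 0.4]
opening: 0.305
```

Run:
```python
from h import *
look("w33")
go(.5635,-.173,.042,199.5)
d=np.load("pics/w33.npy");s=np.load("pics/w33_s.npy",allow_pickle=True).item();P=cloud("wrist",d,s)
r=P[100:320,200:380].reshape(-1,3);f=r[(r[:,2]>.056)&(r[:,2]<.066)];print(len(f),f.min(0).round(4),f.max(0).round(4),f.mean(0).round(4))
```

```text
t 33.48 p [ 0.5612 -0.1713  0.1157] yaw -160.48 down [-7.4e-03 -9.0e-04 -1.0e+00] q [-0.467  0.22   1.882 -0.005  1.046  0.765] F [-0.   0.9  0.4] op 0.305
mid [ 0.6038 -0.1556  0.0037] rear [ 4.917e-01 -1.980e-01  3.000e-04]
go (0.5635, -0.173, 0.042, 199.5) t [-0.18  7.4   0.24] a [0.06 0.04 0.39] rows 1.8
514 [ 0.5462 -0.1826  0.0561] [ 0.581  -0.1653  0.062 ] [ 0.5645 -0.1738  0.0599]
```

View pics/w33.png

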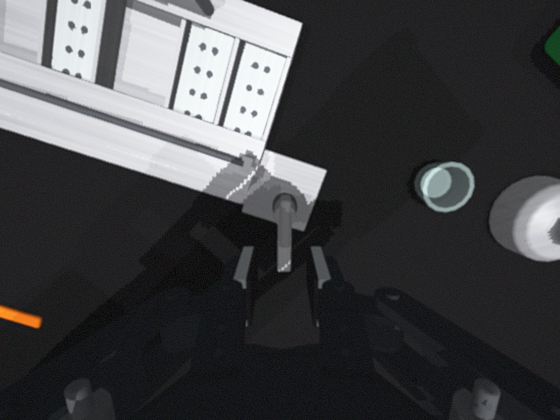

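Call:
play_rows(steps=[{"claw":2.6,"tx":-0.2,"ty":3,"tz":0.3,"ax":0,"ay":0,"az":0.3},{"claw":2.6,"tx":-0.2,"ty":6,"tz":0.3,"ax":0,"ay":0,"az":0.3},{"claw":2.6,"tx":-0.2,"ty":7.2,"tz":0.3,"ax":0,"ay":0,"az":0.3},{"claw":2.6,"tx":-0.2,"ty":7.2,"tz":0.3,"ax":0,"ay":0,"az":0.3},{"claw":2.6,"tx":-0.2,"ty":7.2,"tz":0.3,"ax":0,"ay":0,"az":0.3}])

```text
time: 33.95
eef_pos: [0.5641, -0.1741, 0.0442]
tcp_rot: [-0.121, 0.697, -0.697, 0.119]
contact_force: [-0.1, -0.1, 0.5]
opening: 0.304
```

Run:
```python
from h import *
look("w34")
```

```text
t 33.95 p [ 0.5641 -0.1741  0.0442] yaw -160.49 down [-2.2e-03  5.0e-04 -1.0e+00] q [-4.710e-01  3.260e-01  1.903e+00 -1.000e-03  9.150e-01  7.600e-01] F [-0.1 -0.1  0.5] op 0.304
mid [ 6.131e-01 -1.567e-01  3.000e-04] rear [ 0.5396 -0.1773  0.001 ]
```

View pics/w34.png

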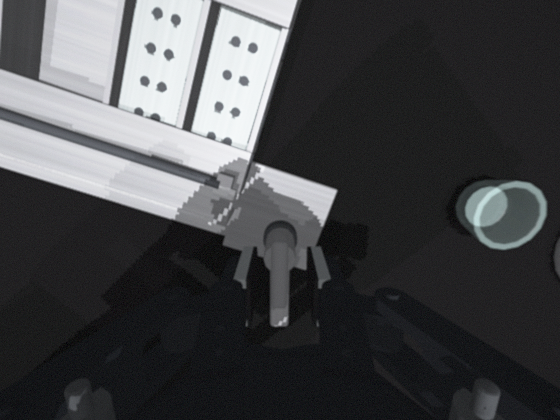

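Call:
play_rows(steps=[{"claw":0.4,"tx":0,"ty":0,"tz":0,"ax":0,"ay":0,"az":0},{"claw":0.4,"tx":0,"ty":0,"tz":0,"ax":0,"ay":0,"az":0},{"claw":0.4,"tx":0,"ty":0,"tz":0,"ax":0,"ay":0,"az":0},{"claw":0.4,"tx":0,"ty":0,"tz":0,"ax":0,"ay":0,"az":0},{"claw":0.4,"tx":0,"ty":0,"tz":0,"ax":0,"ay":6,"az":0},{"claw":0.4,"tx":0,"ty":0,"tz":0,"ax":0,"ay":12,"az":0},{"claw":0.4,"tx":0,"ty":0,"tz":0,"ax":0,"ay":18,"az":0},{"claw":0.4,"tx":0,"ty":0,"tz":0,"ax":0,"ay":24,"az":0},{"claw":0.4,"tx":0,"ty":0,"tz":0,"ax":0,"ay":30,"az":0},{"claw":0.4,"tx":0,"ty":0,"tz":0,"ax":0,"ay":30,"az":0}])

```text
time: 34.83
eef_pos: [0.5649, -0.1734, 0.0468]
tcp_rot: [0.066, 0.705, -0.703, -0.067]
contact_force: [-2.5, 6.8, 4.7]
opening: 0.075
```

Run:
```python
from h import *
st();print(ctrl.get_state()["wrist_torque"])
```

```text
t 34.83 p [ 0.5649 -0.1734  0.0468] yaw 169.22 down [-7.0e-04  2.8e-03 -1.0e+00] q [-0.47   0.323  1.901  0.003  0.919  1.287] F [-2.5  6.8  4.7] op 0.075
[ 1.01670036  0.39320867 -0.03626242]
```

Call:
play_rows(steps=[{"claw":0.4,"tx":0,"ty":0,"tz":0,"ax":0,"ay":6,"az":0},{"claw":0.4,"tx":0,"ty":0,"tz":0,"ax":0,"ay":12,"az":0},{"claw":0.4,"tx":0,"ty":0,"tz":0,"ax":0,"ay":18,"az":0},{"claw":0.4,"tx":0,"ty":0,"tz":0,"ax":0,"ay":24,"az":0},{"claw":0.4,"tx":0,"ty":0,"tz":0,"ax":0,"ay":30,"az":0},{"claw":0.4,"tx":0,"ty":0,"tz":0,"ax":0,"ay":36,"az":0},{"claw":0.4,"tx":0,"ty":0,"tz":0,"ax":0,"ay":42,"az":0},{"claw":0.4,"tx":0,"ty":0,"tz":0,"ax":0,"ay":42,"az":0}])

```text
time: 35.5
eef_pos: [0.5643, -0.1743, 0.0468]
tcp_rot: [0.313, 0.634, -0.633, -0.315]
contact_force: [-3.8, 3.2, 5.0]
opening: 0.079
```

Run:
```python
from h import *
st()
p,d,s=shot("scene","s7");crop("s7",170,150,330,270,5,"s7c")
```

```text
t 35.5 p [ 0.5643 -0.1743  0.0468] yaw 127.25 down [-0.0021  0.0013 -1.    ] q [-0.471  0.323  1.901  0.     0.92   2.02 ] F [-3.8  3.2  5. ] op 0.079
```

View pics/s7c.png

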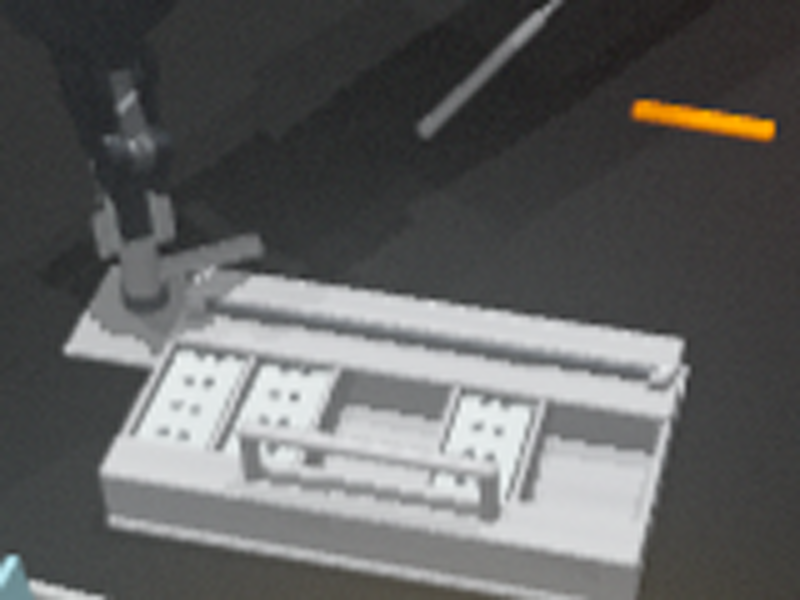

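Turning well; 36–37° remain.

Call:
play_rows(steps=[{"claw":0.4,"tx":0,"ty":0,"tz":0,"ax":0,"ay":6,"az":0},{"claw":0.4,"tx":0,"ty":0,"tz":0,"ax":0,"ay":12,"az":0},{"claw":0.4,"tx":0,"ty":0,"tz":0,"ax":0,"ay":18,"az":0},{"claw":0.4,"tx":0,"ty":0,"tz":0,"ax":0,"ay":24,"az":0},{"claw":0.4,"tx":0,"ty":0,"tz":0,"ax":0,"ay":30,"az":0},{"claw":0.4,"tx":0,"ty":0,"tz":0,"ax":0,"ay":35,"az":0},{"claw":0.4,"tx":0,"ty":0,"tz":0,"ax":0,"ay":37,"az":0},{"claw":0.4,"tx":0,"ty":0,"tz":0,"ax":0,"ay":37,"az":0}])

```text
time: 36.22
eef_pos: [0.5635, -0.1745, 0.0467]
tcp_rot: [-0.497, -0.501, 0.503, 0.5]
contact_force: [-7.1, 2.1, 6.1]
opening: 0.077
```

Run:
```python
from h import *
st();print(ctrl.get_state()["wrist_torque"].round(2) if hasattr(ctrl.get_state()["wrist_torque"],"round") else ctrl.get_state()["wrist_torque"])
p,d,s=shot("scene","s8");crop("s8",170,150,330,270,5,"s8c")
```

```text
t 36.22 p [ 0.5635 -0.1745  0.0467] yaw 90.41 down [-0.0045  0.0011 -1.    ] q [-4.720e-01  3.220e-01  1.902e+00 -1.000e-03  9.220e-01  2.663e+00] F [-7.1  2.1  6.1] op 0.077
[ 0.43  1.16 -0.02]
```

View pics/s8c.png

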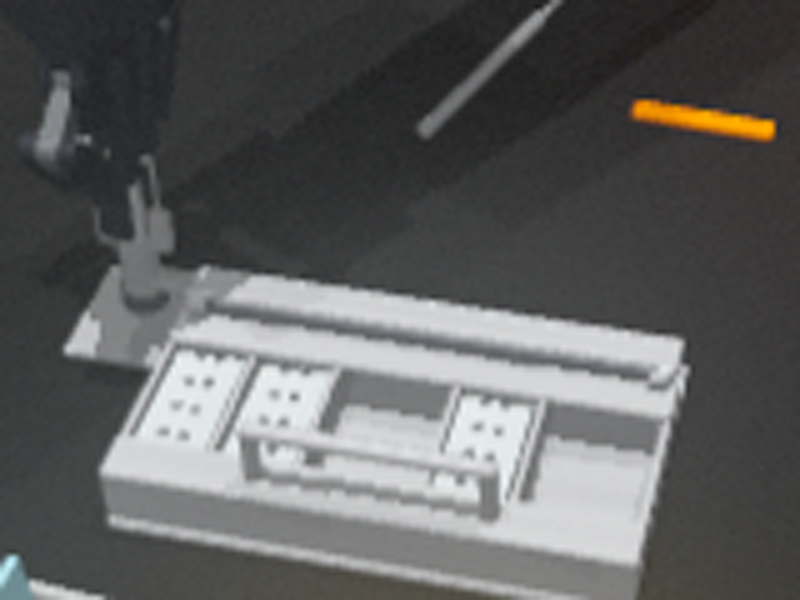

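Call:
play_rows(steps=[{"claw":2.6,"tx":0,"ty":0,"tz":0,"ax":0,"ay":0,"az":0},{"claw":2.6,"tx":0,"ty":0,"tz":0,"ax":0,"ay":0,"az":0},{"claw":2.6,"tx":0,"ty":0,"tz":0,"ax":0,"ay":0,"az":0},{"claw":2.6,"tx":0,"ty":0,"tz":0,"ax":0,"ay":0,"az":0},{"claw":2.6,"tx":0,"ty":-2,"tz":0,"ax":0,"ay":0,"az":0},{"claw":2.6,"tx":0,"ty":-6,"tz":0,"ax":0,"ay":0,"az":0},{"claw":2.6,"tx":0,"ty":-10,"tz":0,"ax":0,"ay":0,"az":0},{"claw":2.6,"tx":0,"ty":-13,"tz":0,"ax":0,"ay":0,"az":0},{"claw":2.6,"tx":0,"ty":-13,"tz":0,"ax":0,"ay":0,"az":0},{"claw":2.6,"tx":0,"ty":-13,"tz":0,"ax":0,"ay":0,"az":0}])

```text
time: 37.1
eef_pos: [0.5663, -0.1759, 0.1778]
tcp_rot: [0.5, 0.502, -0.502, -0.496]
contact_force: [-0.0, 0.9, -0.2]
opening: 0.307
```

Run:
```python
from h import *
look("w35")
p,d,s=shot("scene","s9");crop("s9",170,150,330,270,5,"s9c")
go(.43,-.30,.25,120)
```

```text
t 37.1 p [ 0.5663 -0.1759  0.1778] yaw 90.46 down [ 0.005  -0.0032 -1.    ] q [-4.720e-01  1.540e-01  1.834e+00 -1.000e-03  1.147e+00  2.662e+00] F [-0.   0.9 -0.2] op 0.307
mid [ 5.703e-01 -2.184e-01  3.000e-04] rear [ 0.5648 -0.0789  0.0049]
go (0.43, -0.3, 0.25, 120) t [-12.42  -7.64  13.51] a [ -0.12 -29.55   0.07] rows 4.8
```

View pics/w35.png

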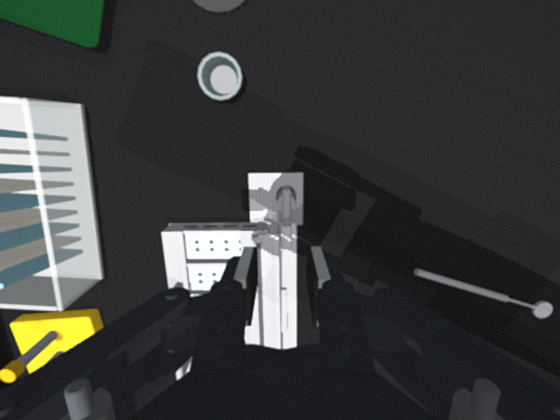

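View pics/s9c.png

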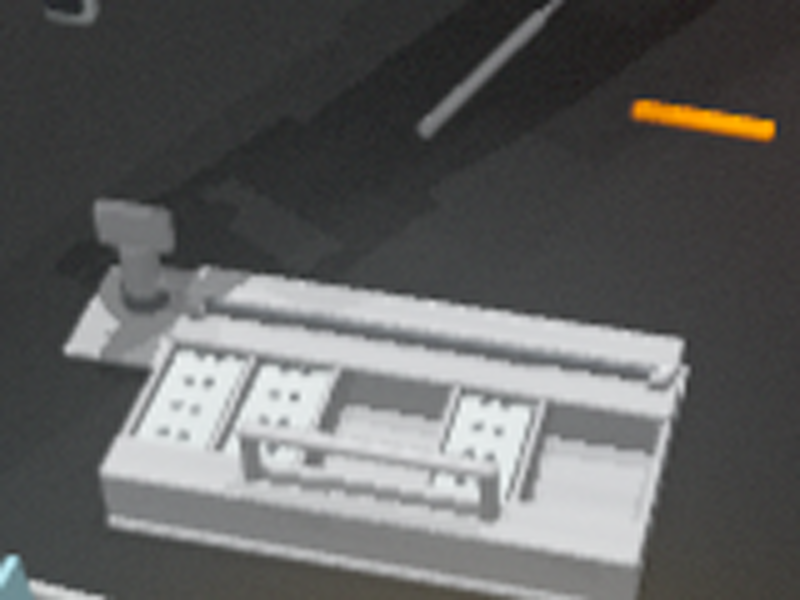

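Run:
```python
from h import *
go(.47,-.11,.18,170)
```

```text
go (0.47, -0.11, 0.18, 170) t [ 6.55 -0.63  9.35] a [ -0.09 -79.55   0.12] rows 11.1
```

Call:
play_rows(steps=[{"claw":2.6,"tx":6.5,"ty":-0.6,"tz":9.3,"ax":0,"ay":-80,"az":0},{"claw":2.6,"tx":6.5,"ty":-0.6,"tz":9.3,"ax":0,"ay":-80,"az":0},{"claw":2.6,"tx":6.5,"ty":-0.6,"tz":9.3,"ax":0,"ay":-80,"az":0},{"claw":2.6,"tx":6.5,"ty":-0.6,"tz":9.3,"ax":0,"ay":-80,"az":0},{"claw":2.6,"tx":6.5,"ty":-0.6,"tz":9.3,"ax":0,"ay":-80,"az":0},{"claw":2.6,"tx":6.5,"ty":-0.6,"tz":9.3,"ax":0,"ay":-80,"az":0},{"claw":2.6,"tx":6.5,"ty":-0.6,"tz":9.3,"ax":0,"ay":-80,"az":0},{"claw":2.6,"tx":6.5,"ty":-0.6,"tz":9.3,"ax":0,"ay":-80,"az":0},{"claw":2.6,"tx":6.5,"ty":-0.6,"tz":9.3,"ax":0,"ay":-80,"az":0},{"claw":2.6,"tx":6.5,"ty":-0.6,"tz":9.3,"ax":0,"ay":-80,"az":0},{"claw":2.6,"tx":6.5,"ty":-0.6,"tz":9.3,"ax":0,"ay":-80,"az":0},{"claw":2.6,"tx":6.5,"ty":-0.6,"tz":9.3,"ax":0,"ay":-80,"az":0}])

```text
time: 38.2
eef_pos: [0.4698, -0.1102, 0.1781]
tcp_rot: [0.056, 0.705, -0.704, -0.06]
contact_force: [0.2, 0.2, -0.2]
opening: 0.307
```

Run:
```python
from h import *
look("w36")
d=np.load("pics/w36.npy");s=np.load("pics/w36_s.npy",allow_pickle=True).item();P=cloud("wrist",d,s).reshape(-1,3)
f=P[(P[:,2]>.054)&(P[:,2]<.068)&(abs(P[:,0]-.563)<.03)&(abs(P[:,1]+.174)<.03)];c=f.mean(0);V=np.linalg.svd(f[:,:2]-c[:2],full_matrices=False)[2]
print("fin",len(f),c.round(4),np.degrees(np.arctan2(V[0,1],V[0,0])))
p,d,s=shot("top","t4");crop("t4",80,130,460,300,2.1,"t4c")
```

```text
t 38.2 p [ 0.4698 -0.1102  0.1781] yaw 170.63 down [-0.0051  0.0018 -1.    ] q [-4.410e-01 -9.100e-02  2.085e+00 -1.000e-03  1.153e+00  1.294e+00] F [ 0.2  0.2 -0.2] op 0.307
mid [ 5.089e-01 -1.154e-01  2.000e-04] rear [ 0.3624 -0.0953  0.0004]
fin 467 [ 0.5632 -0.1737  0.0597] 90.66387579945619
```

View pics/w36.png

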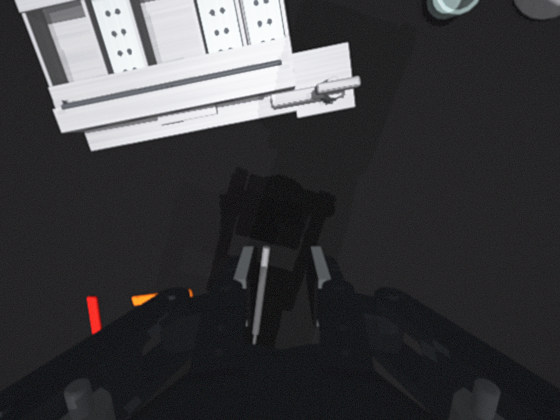

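View pics/t4c.png

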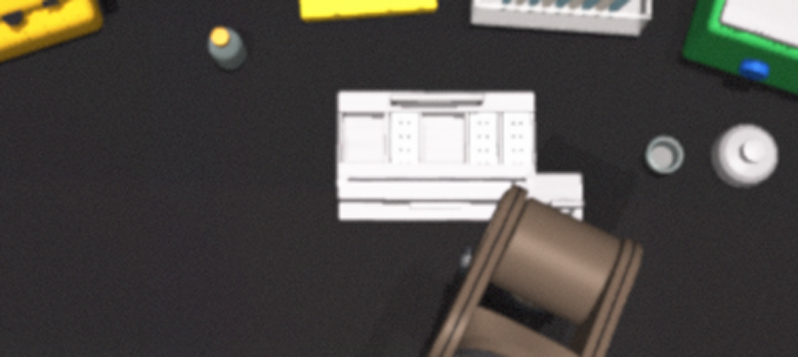

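Run:
```python
from plant import ctrl
print(ctrl.sign_off())
```

```text
the job is handed in; nothing more can be done
None
```

I put all the boxes into the carrier, shut the flap and turned the latch across its front. I then handed the job in at about 38 s.

- **Boxes:** Only three boxes were there, all slim. They are in slim channels 2, 4 and 5 from the left. I pushed each until it stopped against the back wall, with about 10–13 N and no further travel. The three stop points agree with the carrier's small turn of about 1°.
- **Flap:** It swung down and fell shut. Its top leg reads level, about 38 mm above the worktop.
- **Latch:** I turned it clockwise by its fin. The fin now reads 90.7°, where about 91° is expected, so it is at about 1.57 rad with its arm across the flap.
- **Bystanders:** In the last pictures the bottle, the dispenser and the dish were still standing where they were.

While I was pushing the flap over, the fingertip briefly caught it with about 12 N, so I raised the tip and carried on. No check failed at the end.

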